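# Hang the ear defenders on the swing-out rack

### The arm

A 6-joint arm with a two-finger parallel gripper is mounted at the origin on a cart in front of the work surface, level with it; the furniture and walls round the work are solid. World frame = base frame: x ahead of the robot, y to its left, z up, the work surface at z = 0. Lengths are in mm, angles in rad, forces in N, time in s.
With the tool pointing down it reaches from about 400 to 825 mm from the base axis. Payload 7 kg.
Tool frame: the origin (TCP) lies midway between the tips of the shut fingers; the grasp point (between the pads) lies 19 mm behind it; z points along the fingers, y is the direction in which the jaws open and shut (so a half turn about z gives the same grasp; the last joint's range is limited). The gripper opens to 85 mm and grips with 20 to 120 N. Pads are 22 mm wide; open, the fingers measure 114 mm over their backs; the gripper's body (76 mm by 85 mm) begins 54 mm behind the grasp point. The pads swing forward as they close: fully open they stand 13 mm farther back than shut.
Start: joints at [-0.889, 0.359, 0.012, 0, -1.224, -0.288], TCP at [258.97, -623.322, 231.302] pointing down, gripper open.
Joint ranges: [-3.07, 3.07], [-1.43, 2.12], [-1.02, 1.25], [-3.03, 1.67], [-3.05, -0], [-3.03, 3.03]. Speed limits (rad/s): [2.39, 2.39, 3.01, 3.14, 3.14, 3.14].

### API

Orientations are given as a unit quaternion [w, x, y, z].
In Python, from station import env gives the robot as it stands.
- The arm moves only by the tool step_arm, never from a script. Its argument "steps" is a list of rows, each an object of numbers: "x", "y", "z": the shift along the tool's x, y, z in m; "wx", "wy", "wz": the turn, a rotation vector about the tool's x, y, z in rad. In form: [{"x": .., "y": .., "z": .., "wx": .., "wy": .., "wz": ..}, ...]. A call has exactly 10 rows; each row shifts and turns the pose as measured when the row begins, along the tool's axes as they then stand; what a row does not reach is not made up. A row lasts 1/8 s, in which the tool goes at most 62.5 mm and 10.7 degrees, less where a joint would pass 70% of its speed; a pose out of reach is approached as far as the arm can. A call with a gripper value outside its range is refused whole. "gripper" is the closure, from -1 (fully open) to 1 (shut), so that 0 is half open, set as the call begins (left out, the last holds). The fingers move at their own pace and stop on an object; "newtons" is the grip in N (left out, the last holds). Time passes only in rows, so rows that do not move let the fingers close, or fill a call up. It gives the time, the measured TCP pose, the force and the opening at its end, in the units of the state.
- env.get_state(): the state, without advancing time (a new reading comes with each control period).
- env.read_camera(name): name is "scene" or "top"; returns a dict with "color" (420x560x3 uint8, blue, green, red), "z_map" (420x560 float32, mm along the optical axis (not along the pixel's ray), 0 where there is no reading), "camera_matrix" (3x3 intrinsics, pixels), "extrinsics" (4x4, takes a point from camera to world coordinates). Camera axes: x right, y down, z forward; pixel columns grow to the right and rows downward; lengths in mm; the calibration is good to about 2 mm. A picture is of the moment at which its call begins.
- env.job_done(): hands the job in, once; it reports no verdict.
The state is a dict: "time": time; "qpos": joint angles; "qd": joint speeds; "tau": joint torques, N m; "tcp_pos": TCP position; "eef_rot": TCP orientation; "force": force on the tool from outside, world axes, zero at the start; "torque": the same for the moment, N m; "finger_gap": opening from 0.0 (shut) to 1.0 (fully open).
Only numpy, scipy, OpenCV 4.12 (cv2) and the standard library are available. Lean on these libraries where they do the work, as an engineer would, in place of code of your own. Each camera call takes 0.05 s, during which the arm holds its last target. There are 200 camera calls.

### The job

Put the ear defenders away: swing the rack's bar out until it meets its stop, and hang the ear defenders on it with the headband over the bar, in the bay between the upturned end and the black rubber ring, so that they hang straight down with a cup on each side. Let the headband take its weight on the bar before you let go, wait until they have stopped swinging, and leave the bottle with the black cap, the sanding block and the mask filter as they are.

Things in the scene. Friction and masses are not known exactly. Their poses are not given: they have to be found in the camera images.
- muffs_crown (a point): Ear defenders (0.26 kg, 185 mm crown to cup ends, 160 mm over the cups, 68 mm thick). Point: middle of the band's inner face at the crown, which is to rest on the bar. Axes: x from cups to crown, y from right cup to left, z across the band's width. At the start they lie on one side: z up, x level, pointing away from the robot; hung up, x points up.
- muffs_leg_left (a point): Left leg of their black headband (9 mm thick in y, 26 mm wide in z), a place to grip: 62 mm along -x and 74 mm along +y from the crown point; 34 mm above the table at the start. The band is a half ring (mean radius 74 mm, centre 70 mm along -x from the crown point), then straight legs. Axes as at the crown.
- muffs_leg_right (a point): The same place on the right leg (-y). Below the legs hang the yellow cups with black cushions: 92 mm long in x, 68 mm in z, centred 130 mm along -x from the crown point (their near ends 84 mm from it), 32 to 80 mm to either side in y, so 64 mm free between the cushions. All rigid. Axes as at the crown.
- swing_bar (a joint): Angle of the rack's bar about its upright post (rad): 0.3 to 0.8 at the start (folded to the robot's right); grows as the bar swings out towards the robot (clockwise from above), 1.3 at the stop. Turns with a stiff friction of 0.35 N m and stays where it is left.
- bar_bay (a point): Rack's grey bar: level tube, 18 mm thick, top 240 mm above the table, from the post towards its upturned end. This point: on top of the bar, in the middle of the 42 mm long bay between the upturned end and the black rubber ring (32 mm in diameter, 10 mm long), 165 mm from the post's axis. Axes: x along the bar to the post, z up.
- bar_tip (a point): Black rubber cap (22 mm thick) of the bar's upturned end, 201 mm from the post's axis; this point is the middle of its top, 269 mm above the table. Axes as at the bay.
- rack: Fixed rack: dark steel foot, 190 x 150 x 8 mm, origin under its middle; the post (27 mm thick, its sleeve 33 mm thick up to 259 mm high) stands 50 mm along +x. Swung out, the bar points along -x and the bay's middle lies 115 mm along -x from the origin.
- sanding_block: Loose brown sanding block, 61 x 100 x 31 mm, origin under its middle. To be left alone.
- thinner_bottle: Loose white bottle with black cap, 72 mm thick, 160 mm high, origin under its middle. To be left alone.
- mask_filter_1: Loose white round mask filter, 76 mm in diameter, 35 mm high, origin under its middle. To be left alone.

How it is judged:
By the outcome, as a careful person would: the job done as asked, in the order asked, and still so for the second after the job is handed in, with the robot touching nothing.
It also fails if it takes over 72 s, if anything falls off the work surface, if the arm or the gripper's body presses on something with over 40 N, if the wrist force passes 120 N, or if a joint passes its speed limit or range.

## Working session

There is one attempt and no reset: what is moved stays moved. The work goes in short steps, Python scripts to look and compute and a tool call to move; the robot and the scene stay as the last step left them, time stands still between calls to the robot, and variables do not carry over. Pictures are saved under pics/ and viewed, about 8 in all and at most 12, crops included, and the job is handed in when it is done.

Besides the shell and the picture viewer there is one more tool, called after "Request:" in YAML: its name, and indented under it one key for each argument. step_arm: Moves the arm, as the interface text tells. Its arguments: {"type":"object","properties":{"steps":{"type":"array","items":{"type":"object","properties":{"x":{"type":"number"},"y":{"type":"number"},"z":{"type":"number"},"wx":{"type":"number"},"wy":{"type":"number"},"wz":{"type":"number"}}}},"gripper":{"type":"number"},"newtons":{"type":"number"}},"required":["steps"]}

```bash
ls; mkdir -p pics; cat > h.py <<'E'
import numpy as np, cv2
from station import env
from scipy.spatial.transform import Rotation as R
def cam(n):
    d=env.read_camera(n); K=np.array(d["camera_matrix"]);T=np.array(d["extrinsics"]);z=d["z_map"]
    v,u=np.mgrid[:z.shape[0],:z.shape[1]]
    P=np.stack([(u-K[0,2])/K[0,0]*z,(v-K[1,2])/K[1,1]*z,z],-1)@T[:3,:3].T+T[:3,3]
    P[z==0]=np.nan
    return d["color"],P,K,T
def st():
    s=env.get_state(); q=s["eef_rot"]; return s,np.array(s["tcp_pos"]),R.from_quat([q[1],q[2],q[3],q[0]])
E
python3 - <<'E'
from h import *
a,P,K,T=cam("top");b,P2,K2,T2=cam("scene")
np.savez("p0.npz",a=a,P=P,b=b,P2=P2)
cv2.imwrite("pics/top0.png",a);cv2.imwrite("pics/scene0.png",b)
print(T.round(2),K,T2.round(2));s,p,r=st();print(s,r.as_matrix().round(3))
E
```

```text
pics
[[-2.00000e-02 -9.90000e-01  1.40000e-01  4.12260e+02]
 [-1.00000e+00  2.00000e-02 -0.00000e+00  2.42430e+02]
 [-0.00000e+00 -1.40000e-01 -9.90000e-01  1.02768e+03]
 [ 0.00000e+00  0.00000e+00  0.00000e+00  1.00000e+00]] [[380.16846253   0.         274.13509212]
 [  0.         380.16846253 206.06071194]
 [  0.           0.           1.        ]] [[-8.60000e-01 -2.90000e-01  4.20000e-01  1.25560e+02]
 [-5.10000e-01  4.70000e-01 -7.20000e-01  1.00666e+03]
 [ 1.00000e-02 -8.40000e-01 -5.50000e-01  7.55970e+02]
 [ 0.00000e+00  0.00000e+00  0.00000e+00  1.00000e+00]]
{'time': 0.1, 'qpos': array([-8.88912874e-01,  3.59304701e-01,  1.11260346e-02, -2.78595356e-04,
       -1.22409773e+00, -2.88118054e-01]), 'qd': array([ 0.00022528, -0.00136519,  0.00246201,  0.00102675,  0.00023454,
        0.00019807]), 'tau': array([-1.43927220e-03, -5.84765518e+01,  2.94109315e+01,  6.95463583e+00,
       -3.16925500e-03,  1.37442271e-06]), 'tcp_pos': array([ 258.78194218, -622.94822892,  230.45895781]), 'eef_rot': array([-2.29141127e-04, -1.95566640e-01,  9.80690127e-01,  7.15751234e-04]), 'force': array([ 0.23746127,  0.61517914, -0.11341366]), 'torque': array([ 0.04809127, -0.00832826,  0.01349384]), 'finger_gap': 0.998854423422844} [[-0.924 -0.384 -0.001]
 [-0.384  0.924  0.001]
 [ 0.     0.001 -1.   ]]
```

View pics/top0.png

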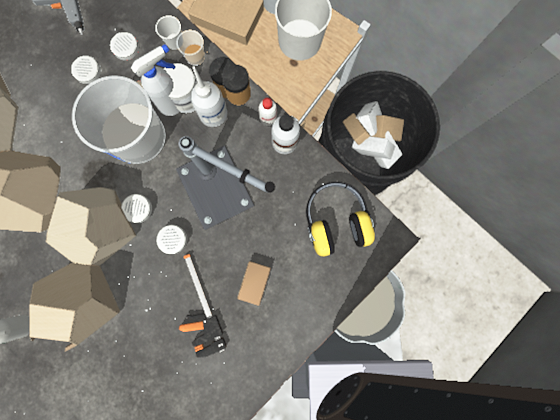

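View pics/scene0.png

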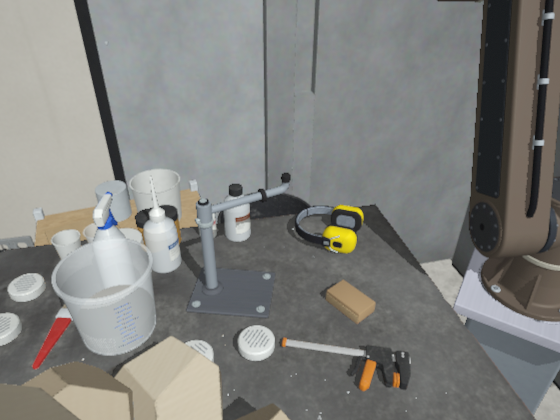

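The top view shows the post cap at (187,143), the bar tip at (270,187), the ring at about (245,176) and the defenders' crown at about (345,184). The cups are at (320,238) and (362,228), the sanding block at (255,282) and the capped bottle at (285,133). In the scene view the bar is at half swing.

```bash
python3 - <<'E'
from h import *
d=np.load("p0.npz");a,P,b,P2=[d[k] for k in("a","P","b","P2")]
# foot by depth
z=P[...,2]; v,u=np.mgrid[:420,:560]
m=(z>5)&(z<13)&(u>170)&(u<265)&(v>145)&(v<230)
mm=cv2.morphologyEx(m.astype('uint8'),cv2.MORPH_OPEN,np.ones((3,3)))
print("foot",mm.sum(),cv2.minAreaRect(P[mm>0][:,:2].astype('float32')))
for n,PP in(("top",P),("scene",P2)):
    X=PP.reshape(-1,3);X=X[np.isfinite(X).all(1)]
    near=(abs(X[:,0]-600)<400)
    # region of bar from top cam: z>215
    q=X[(X[:,2]>222)&(X[:,2]<300)&(X[:,0]>350)&(X[:,0]<750)&(X[:,1]>100)&(X[:,1]<500)] 
    print(n,len(q),q.min(0).round(),q.max(0).round())
for n,(uu,vv) in dict(tip=(270,187),ring=(246,176),post=(187,143),crown=(345,184),cupL=(319,232),cupR=(361,228),block=(255,282),bottle=(287,122),f1=(172,239),f2=(136,208)).items(): print(n,P[vv,uu].round(1))
for n,(uu,vv) in dict(tip=(286,178),ring=(264,194),post=(203,203),crown=(303,222)).items(): print("s",n,P2[vv,uu].round(1))
# muffs: colours yellow
hsv=cv2.cvtColor(a,cv2.COLOR_BGR2HSV)
for x0,x1 in((300,338),(338,385)):
    y=(hsv[...,0]>20)&(hsv[...,0]<35)&(hsv[...,1]>150)&(u>x0)&(u<x1)&(v>195)&(v<265)
    Q=P[y];print("yel",len(Q),np.nanmedian(Q,0).round(1),Q.min(0).round(),Q.max(0).round(),cv2.minAreaRect(Q[Q[:,2]>45][:,:2].astype('float32')))
band=(z>30)&(z<65)&(u>295)&(u<385)&(v>170)&(v<262)
Q=P[band];print("all",len(Q),cv2.minAreaRect(Q[:,:2].astype('float32')))
c=cv2.resize(a[110:270,160:400],None,fx=3.3,fy=3.3,interpolation=cv2.INTER_CUBIC);cv2.imwrite("pics/c1.png",c)
E
```

```text
foot 2693 ((617.02490234375, 402.3596496582031), (191.3473358154297, 149.40505981445312), 25.380863189697266)
top 1037 [553. 239. 223.] [677. 440. 272.]
scene 1058 [552. 239. 222.] [675. 444. 270.]
tip [562.3 248.7 270. ]
ring [591.9 299.1 244.5]
post [660.  420.  263.6]
crown [611.3  52.9  44.6]
cupL [484.  129.2  72.7]
cupR [492.8  21.1  64. ]
block [361.6 293.3  34.4]
bottle [741.  206.5 160.1]
f1 [475.6 508.3  35.3]
f2 [558.9 604.8  35.8]
s tip [557.3 259.  264.2]
s ring [582.5 312.4 241.3]
s post [655.9 432.4 258.3]
s crown [612.5  57.1  -1.2]
yel 107 [495.4 133.3  55.1] [427. 103.  -0.] [519. 147.  70.] ((468.9634094238281, 126.31426239013672), (86.80416107177734, 33.47305679321289), 11.543856620788574)
yel 134 [512.6  12.2  63.6] [nan nan nan] [nan nan nan] ((495.0792541503906, 7.6042633056640625), (89.08153533935547, 31.381420135498047), 11.925475120544434)
all 1094 ((526.6487426757812, 75.9915542602539), (184.3613739013672, 165.2393035888672), 12.489313125610352)
```

View pics/c1.png

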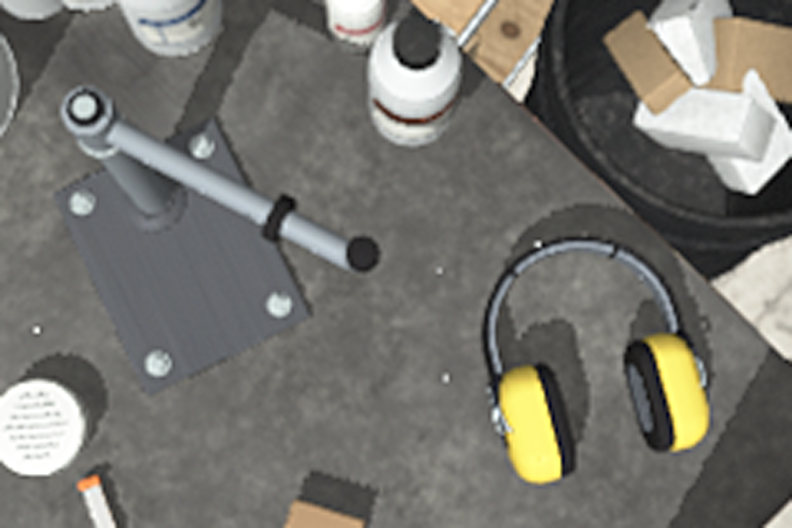

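Request:
step_arm:
  steps:
    - {"x":-0.02,"y":0.02,"z":-0.007}
    - {"x":-0.034,"y":0.0332,"z":-0.007}
    - {"x":-0.034,"y":0.0332,"z":-0.007}
    - {"x":-0.034,"y":0.0332,"z":-0.007}
    - {"x":-0.034,"y":0.0332,"z":-0.007}
    - {"x":-0.034,"y":0.0332,"z":-0.007}
    - {"x":-0.034,"y":0.0332,"z":-0.007}
    - {"x":-0.034,"y":0.0332,"z":-0.007}
    - {"x":-0.034,"y":0.0332,"z":-0.007}
    - {"x":-0.034,"y":0.0332,"z":-0.007}
  gripper: 1
  newtons: 60

```text
schema error: expected keys x, y, z, wx, wy, wz
```

```bash
cat > log.py <<'E'
from h import *
import json
s,p,r=st()
with open("log.txt","a") as f: f.write(json.dumps([s["qpos"].tolist(),p.tolist(),r.as_matrix().tolist()])+"\n")
print(round(s["time"],2),p.round(1),"q",s["qpos"].round(3),"F",np.array(s["force"]).round(1),"M",np.array(s["torque"]).round(2),"gap",round(s["finger_gap"],3));print(r.as_matrix().round(3))
E
python3 log.py
```

```text
0.1 [ 258.8 -622.9  230.5] q [-0.889  0.359  0.011 -0.    -1.224 -0.288] F [ 0.2  0.6 -0.1] M [ 0.05 -0.01  0.01] gap 0.999
[[-0.924 -0.384 -0.001]
 [-0.384  0.924  0.001]
 [ 0.     0.001 -1.   ]]
```

All six keys are needed in each row.

Request:
step_arm:
  steps:
    - {"x":-0.02,"y":0.02,"z":-0.007,"wx":0,"wy":0,"wz":0}
    - {"x":-0.034,"y":0.033,"z":-0.007,"wx":0,"wy":0,"wz":0}
    - {"x":-0.034,"y":0.033,"z":-0.007,"wx":0,"wy":0,"wz":0}
    - {"x":-0.034,"y":0.033,"z":-0.007,"wx":0,"wy":0,"wz":0}
    - {"x":-0.034,"y":0.033,"z":-0.007,"wx":0,"wy":0,"wz":0}
    - {"x":-0.034,"y":0.033,"z":-0.007,"wx":0,"wy":0,"wz":0}
    - {"x":-0.034,"y":0.033,"z":-0.007,"wx":0,"wy":0,"wz":0}
    - {"x":-0.034,"y":0.033,"z":-0.007,"wx":0,"wy":0,"wz":0}
    - {"x":-0.034,"y":0.033,"z":-0.007,"wx":0,"wy":0,"wz":0}
    - {"x":-0.034,"y":0.033,"z":-0.007,"wx":0,"wy":0,"wz":0}
  gripper: 1
  newtons: 60

```text
time: 1.35
tcp_pos: [440.8, -193.9, 298.4]
eef_rot: [-0.003, -0.193, 0.981, 0.005]
force: [1.2, -0.6, -0.9]
finger_gap: 0.002
```

```bash
python3 log.py
```

```text
1.35 [ 440.8 -193.9  298.4] q [-0.012  0.    -0.278 -0.008 -1.3   -1.169] F [ 1.2 -0.6 -0.9] M [-0.08 -0.13 -0.01] gap 0.002
[[-0.926 -0.378 -0.007]
 [-0.378  0.926  0.008]
 [ 0.003  0.01  -1.   ]]
```

Request:
step_arm:
  steps:
    - {"x":-0.035,"y":0.034,"z":0,"wx":0,"wy":0,"wz":0}
    - {"x":-0.035,"y":0.034,"z":0,"wx":0,"wy":0,"wz":0}
    - {"x":-0.035,"y":0.034,"z":0,"wx":0,"wy":0,"wz":0}
    - {"x":-0.035,"y":0.034,"z":0,"wx":0,"wy":0,"wz":0}
    - {"x":-0.035,"y":0.034,"z":0,"wx":0,"wy":0,"wz":0}
    - {"x":-0.035,"y":0.034,"z":0,"wx":0,"wy":0,"wz":0}
    - {"x":-0.035,"y":0.034,"z":0,"wx":0,"wy":0,"wz":0}
    - {"x":-0.035,"y":0.034,"z":0,"wx":0,"wy":0,"wz":0}
    - {"x":-0.035,"y":0.034,"z":0,"wx":0,"wy":0,"wz":0}
    - {"x":-0.035,"y":0.034,"z":0,"wx":0,"wy":0,"wz":0}

```text
time: 2.6
tcp_pos: [638.5, 269.4, 299.5]
eef_rot: [-0.004, -0.193, 0.981, 0.004]
force: [0.7, 0.5, -0.0]
finger_gap: -0.0
```

```bash
python3 log.py
```

```text
2.6 [638.5 269.4 299.5] q [ 0.673  0.362  0.174 -0.011 -1.385 -1.853] F [ 0.7  0.5 -0. ] M [-0.04 -0.17 -0.02] gap -0.0
[[-0.925 -0.379 -0.009]
 [-0.379  0.925  0.007]
 [ 0.005  0.01  -1.   ]]
```

Request:
step_arm:
  steps:
    - {"x":0.005,"y":-0.004,"z":0.03,"wx":0,"wy":0,"wz":0}
    - {"x":0.005,"y":-0.004,"z":0.03,"wx":0,"wy":0,"wz":0}
    - {"x":0.005,"y":-0.003,"z":0.029,"wx":0,"wy":0,"wz":0}
    - {"x":0.007,"y":0.009,"z":0,"wx":0,"wy":0,"wz":0}
    - {"x":0.007,"y":0.009,"z":0,"wx":0,"wy":0,"wz":0}
    - {"x":0.007,"y":0.009,"z":0,"wx":0,"wy":0,"wz":0}
    - {"x":0.007,"y":0.009,"z":0,"wx":0,"wy":0,"wz":0}
    - {"x":0.007,"y":0.009,"z":0,"wx":0,"wy":0,"wz":0}
    - {"x":0.007,"y":0.009,"z":0,"wx":0,"wy":0,"wz":0}
    - {"x":0.007,"y":0.009,"z":0,"wx":0,"wy":0,"wz":0}

```text
time: 3.85
tcp_pos: [556.7, 300.9, 209.8]
eef_rot: [-0.002, -0.195, 0.981, 0.005]
force: [3.4, -1.1, 0.4]
finger_gap: -0.004
```

```bash
python3 log.py
```

```text
3.85 [556.7 300.9 209.8] q [ 0.797  0.305 -0.112 -0.011 -1.152 -1.971] F [ 3.4 -1.1  0.4] M [-0.24 -1.25 -0.06] gap -0.004
[[-0.924 -0.383 -0.006]
 [-0.383  0.924  0.008]
 [ 0.002  0.01  -1.   ]]
```

Request:
step_arm:
  steps:
    - {"x":0.003,"y":0.005,"z":0,"wx":0,"wy":0,"wz":0}
    - {"x":0.003,"y":0.005,"z":0,"wx":0,"wy":0,"wz":0}
    - {"x":0.003,"y":0.005,"z":0,"wx":0,"wy":0,"wz":0}
    - {"x":0.002,"y":0.005,"z":0,"wx":0,"wy":0,"wz":0}
    - {"x":0.002,"y":0.005,"z":0,"wx":0,"wy":0,"wz":0}
    - {"x":0.002,"y":0.005,"z":0,"wx":0,"wy":0,"wz":0}
    - {"x":0.002,"y":0.005,"z":0,"wx":0,"wy":0,"wz":0}
    - {"x":0.001,"y":0.004,"z":0,"wx":0,"wy":0,"wz":0}
    - {"x":0,"y":0.004,"z":0,"wx":0,"wy":0,"wz":0}
    - {"x":0,"y":0.004,"z":0,"wx":0,"wy":0,"wz":0}

```text
time: 5.1
tcp_pos: [521.6, 334.2, 210.9]
eef_rot: [-0.002, -0.195, 0.981, -0.001]
force: [16.0, -20.4, -2.2]
finger_gap: -0.002
```

```bash
python3 log.py
```

```text
5.1 [521.6 334.2 210.9] q [ 8.840e-01  2.840e-01 -1.420e-01 -2.000e-03 -1.149e+00 -2.061e+00] F [ 16.  -20.4  -2.2] M [-7.15 -6.1   0.05] gap -0.002
[[-0.924 -0.383 -0.004]
 [-0.383  0.924 -0.002]
 [ 0.004 -0.001 -1.   ]]
```

Request:
step_arm:
  steps:
    - {"x":0,"y":-0.015,"z":0,"wx":0,"wy":0,"wz":0}
    - {"x":0,"y":-0.02,"z":0,"wx":0,"wy":0,"wz":0}
    - {"x":0,"y":-0.03,"z":0,"wx":0,"wy":0,"wz":0}
    - {"x":0,"y":-0.03,"z":-0.03,"wx":0,"wy":0,"wz":0.06}
    - {"x":0,"y":-0.03,"z":-0.03,"wx":0,"wy":0,"wz":0.06}
    - {"x":0,"y":-0.03,"z":-0.03,"wx":0,"wy":0,"wz":0.06}
    - {"x":0,"y":-0.03,"z":0,"wx":0,"wy":0.15,"wz":0}
    - {"x":0,"y":-0.03,"z":0,"wx":0,"wy":0.15,"wz":0}
    - {"x":0,"y":-0.03,"z":0,"wx":0,"wy":0.15,"wz":0}
    - {"x":0,"y":-0.03,"z":0,"wx":0,"wy":0.15,"wz":0}
  gripper: -1

```text
time: 6.35
tcp_pos: [599.9, 63.0, 308.0]
eef_rot: [-0.302, -0.102, 0.948, -0.027]
force: [-0.3, 0.8, -0.3]
finger_gap: 1.004
```

```bash
python3 log.py; python3 - <<'E'
from h import *
a,P,K,T=cam("top");b,P2,K2,T2=cam("scene")
np.savez("p1.npz",a=a,P=P,b=b,P2=P2)
post=np.array([662.2,423.8]);
for n,PP in(("top",P),("scene",P2)):
    X=PP.reshape(-1,3);X=X[np.isfinite(X).all(1)]
    q=X[(X[:,2]>225)&(X[:,2]<244)&(np.hypot(*(X[:,:2]-post).T)<180)&(np.hypot(*(X[:,:2]-post).T)>40)]
    t=X[(X[:,2]>255)&(np.hypot(*(X[:,:2]-post).T)<230)&(np.hypot(*(X[:,:2]-post).T)>185)]
    vx,vy,x0,y0=cv2.fitLine(q[:,:2].astype('float32'),cv2.DIST_HUBER,0,.01,.01).ravel()
    s_=np.sign(vx);print(n,len(q),"dir",np.degrees(np.arctan2(vy*s_,vx*s_)),"perp off of post",(post-[x0,y0])@[-vy,vx]*s_,"tip",t.mean(0) if len(t) else 0,len(t))
cv2.imwrite("pics/t1.png",np.hstack([a[110:330,120:400],b[130:350,180:460]]))
E
```

```text
6.35 [599.9  63.  308. ] q [ 0.364  0.598  0.463 -0.108 -2.042 -1.739] F [-0.3  0.8 -0.3] M [ 0.49 -1.9  -0.05] gap 1.004
[[-0.797 -0.21  -0.566]
 [-0.177  0.978 -0.113]
 [ 0.577  0.01  -0.817]]
top 563 dir 22.82158 perp off of post 5.295206641700128 tip [583.39358408 235.9257028  692.40950108] 6314
scene 581 dir 23.102217 perp off of post -4.645955969932046 tip [549.22524165 263.74745707 565.67899443] 647
```

View pics/t1.png

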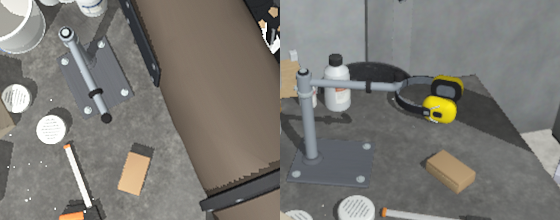

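The bar now points towards the robot, with its cap at about (107,118) in the left crop. In the right crop the scene camera sees the bar parallel to the foot.

```bash
cat > kin.py <<'E'
from h import *
import json
from scipy.optimize import least_squares
def Rx(a):return R.from_euler('x',a).as_matrix()
def Ry(a):return R.from_euler('y',a).as_matrix()
def Rz(a):return R.from_euler('z',a).as_matrix()
# planar arm in x-z, pitch-down positive = Ry
def fk(q,k):
    a1,d,h,L2,e,L3,Lt=k
    M=Rz(q[0]);p=M@[a1,d,h]
    M=M@Ry(q[1]);p=p+M@[0,0,L2]
    M=M@Ry(-q[2]);p=p+M@[L3,0,e]
    M=M@Rx(S4*q[3])@Ry(-q[4])
    p=p+M@[Lt,0,0]
    # tool: z along M x ; 
    M=M@Rx(S6*q[5])@np.array([[0,0,1],[0,1,0],[-1,0,0]])@Rz(K6)
    return p,M
S4,S6,K6=1,1,0
def load():
    D=[json.loads(l) for l in open("log.txt")]
    return [(np.array(a),np.array(b),np.array(c)) for a,b,c in D]
def fit():
    global S4,S6,K6
    D=load();best=None
    for S6_ in(1,-1):
      for S4_ in(1,-1):
        for K in(0,np.pi/2,np.pi,-np.pi/2):
            S4,S6,K6=S4_,S6_,K
            e=sum(np.linalg.norm(fk(q,[100,-190,300,300,0,300,200])[1]-M) for q,p,M in D)
            if best is None or e<best[0]:best=(e,S4_,S6_,K)
    e,S4,S6,K6=best
    f=lambda k:np.concatenate([fk(q,k)[0]-p for q,p,M in D]+[1e-3*(k-np.array([100,-192,350,350,0,350,250]))])
    s=least_squares(f,[100,-192,350,350,0,350,250])
    return s.x,best,np.abs(f(s.x)[:-7]).max()
LIM=np.array([[-3.07,3.07],[-1.43,2.12],[-1.02,1.25],[-3.03,1.67],[-3.05,0],[-3.03,3.03]])
def ik(p,M,k,q0):
    f=lambda q:np.concatenate([(fk(q,k)[0]-p)/100,R.from_matrix(fk(q,k)[1].T@M).as_rotvec()])
    best=None
    for i in range(12):
        g=np.clip(np.array(q0)+(0 if i==0 else np.random.default_rng(i).normal(0,.6,6)),LIM[:,0]+.02,LIM[:,1]-.02)
        s=least_squares(f,g,bounds=(LIM[:,0],LIM[:,1]))
        if best is None or s.cost<best.cost-1e-9: best=s
        if best.cost<1e-6: break
    return best.x,np.sqrt(2*best.cost)
E
python3 - <<'E'
import kin; from kin import *
k,b,e=fit();print(k.round(1),b,e)
d=np.load("p1.npz");P=d["P"];P2=d["P2"];u0=(227,228)
w=P[218:238,217:237].reshape(-1,3);w=w[(w[:,2]>258)&(w[:,2]<280)];print("tip",w.mean(0),len(w))
X=P2.reshape(-1,3);X=X[(abs(X[:,0]-481)<30)&(abs(X[:,1]-338)<30)&(X[:,2]>255)];print("tip scene",X.mean(0),len(X))
B=np.array([513.,353,240])
C=np.array([608.5,94.5,34]);t=np.radians(12.2);xm=np.array([np.cos(t),np.sin(t),0]);ym=np.array([-np.sin(t),np.cos(t),0]);zm=np.array([0,0,1.])
tb=np.radians(25);xb=np.array([0,0,1.]);zb=-np.array([np.cos(tb),np.sin(tb),0]);yb=np.cross(zb,xb)
q0=load()[-1][0]
for side in(-1,1):
  for a in np.radians([0,20,30,40,50,60]):
    c,s=np.cos(a),np.sin(a);out=[]
    for O,x,y,z in((C,xm,ym,zm),(B,xb,yb,zb),(B+[0,0,80],xb,yb,zb)):
        tz=-z*c-x*s;ty=y;tx=np.cross(ty,tz);M=np.stack([tx,ty,tz],1)
        g=O-62*x+74*side*y;q,err=ik(g+19*tz,M,k,q0);out.append((q.round(2),round(err,4)))
    print(side,np.degrees(a).round(),*out)
E
```

```text
[ 4.180e+01 -1.915e+02  1.757e+02  6.034e+02 -1.000e-01  4.179e+02
  3.695e+02] (np.float64(4.3481987491909704e-15), -1, -1, -1.5707963267948966) 8.060641911504945
tip [480.47341432 337.78864944 268.13437149] 94
tip scene [477.11729292 344.64437893 264.52052617] 93
-1 0.0 (array([ 0.36,  0.42, -0.53, -0.  , -0.61, -1.72]), np.float64(0.0)) (array([ 1.5 ,  0.5 , -1.02,  1.55, -1.28,  1.7 ]), np.float64(0.6113)) (array([ 1.41,  0.04, -1.02,  1.67, -1.04,  2.18]), np.float64(0.487))
-1 20.0 (array([ 0.34,  0.59, -0.26, -0.05, -1.07, -1.66]), np.float64(0.0)) (array([ 1.35,  0.18, -1.02,  1.67, -0.9 ,  2.15]), np.float64(0.3551)) (array([ 1.34, -0.03, -1.01,  1.67, -0.89,  2.33]), np.float64(0.2209))
-1 30.0 (array([ 0.33,  0.69, -0.13, -0.06, -1.28, -1.65]), np.float64(0.0)) (array([ 1.23,  0.1 , -0.96,  1.67, -0.7 ,  2.35]), np.float64(0.2362)) (array([ 1.21, -0.07, -0.94,  1.67, -0.67,  2.49]), np.float64(0.0935))
-1 40.0 (array([ 0.32,  0.79, -0.01, -0.07, -1.47, -1.64]), np.float64(0.0)) (array([ 1.11,  0.08, -0.92,  1.67, -0.51,  2.5 ]), np.float64(0.1013)) (array([ 1.11, -0.08, -0
[... 1076 characters left out ...]
0.04, -0.93,  1.64, -0.87,  2.28]), np.float64(0.0))
1 40.0 (array([ 0.51,  0.78, -0.03, -0.19, -1.44, -1.78]), np.float64(0.0)) (array([ 1.43,  0.16, -0.91,  1.67, -0.7 ,  2.24]), np.float64(0.0009)) (array([ 1.43,  0.  , -0.78,  1.33, -0.72,  2.68]), np.float64(0.0))
1 50.0 (array([ 0.49,  0.88,  0.08, -0.21, -1.62, -1.77]), np.float64(0.0)) (array([ 1.33,  0.13, -0.77,  1.26, -0.55,  2.74]), np.float64(0.0)) (array([ 1.35,  0.01, -0.67,  1.02, -0.67,  3.03]), np.float64(0.0356))
1 60.0 (array([ 0.48,  0.99,  0.18, -0.24, -1.79, -1.76]), np.float64(0.0)) (array([ 1.24,  0.15, -0.62,  0.76, -0.55, -2.98]), np.float64(0.0)) (array([ 1.24,  0.06, -0.49,  0.57, -0.73, -2.75]), np.float64(0.0))
```

```bash
cat >> kin.py <<'E'
k,_b,_e=fit()
def legs(O,x,y,z,side,g,yy,a,flip=-1):
    c,s=np.cos(a),np.sin(a);tz=-z*c-x*s;ty=flip*y;M=np.stack([np.cross(ty,tz),ty,tz],1)
    return O-g*x+yy*side*y+19*tz,M
E
python3 - <<'E'
from kin import *
for q,p,M in load(): print((fk(q,k)[0]-p).round(1),end=' ')
print()
B=np.array([513.,353,240]);
for side in(-1,1):
 for a in (45,50,55):
  for yaw in(-8,0,8):
    r=[]
    for h in(0,60):
      tb=np.radians(25.+yaw);xb=np.array([0,0,1.]);zb=-np.array([np.cos(tb),np.sin(tb),0]);yb=np.cross(zb,xb)
      p,M=legs(B+[0,0,h],xb,yb,zb,side,60,74,np.radians(a)); q,e=ik(p,M,k,[1,.1,-.7,.8,-.6,0]); r+=[q.round(2).tolist(),round(float(e),3)]
    print(side,a,yaw,*r)
E
```

```text
[-0.2  0.6 -2. ] [-1.8  0.3 -3.5] [-1.8 -1.1 -7. ] [0.7 1.1 2.8] [0.3 0.8 1.6] [ 2.7 -0.3  8.1] 
-1 45 -8 [1.17, 0.07, -0.93, 1.56, -0.57, -0.69] 0.0 [1.17, -0.05, -0.82, 1.23, -0.61, -0.29] 0.0
-1 45 0 [1.07, 0.07, -0.9, 1.67, -0.43, -0.6] 0.026 [1.06, -0.05, -0.82, 1.31, -0.44, -0.19] 0.0
-1 45 8 [0.96, 0.08, -0.84, 1.67, -0.27, -0.4] 0.067 [0.95, -0.02, -0.79, 1.38, -0.27, -0.08] 0.0
-1 50 -8 [1.12, 0.06, -0.85, 1.31, -0.51, -0.39] 0.0 [1.12, -0.04, -0.75, 1.0, -0.59, -0.03] 0.0
-1 50 0 [1.02, 0.07, -0.84, 1.43, -0.37, -0.32] 0.0 [1.02, -0.03, -0.74, 0.98, -0.44, 0.16] 0.0
-1 50 8 [0.93, 0.09, -0.82, 1.57, -0.22, -0.28] 0.0 [0.93, -0.01, -0.72, 0.86, -0.3, 0.46] 0.0
-1 55 -8 [1.07, 0.07, -0.77, 1.03, -0.49, -0.07] 0.0 [1.07, -0.02, -0.67, 0.78, -0.6, 0.22] 0.0
-1 55 0 [0.99, 0.08, -0.76, 1.02, -0.36, 0.12] 0.0 [0.99, -0.01, -0.66, 0.7, -0.49, 0.47] 0.0
-1 55 8 [0.91, 0.09, -0.74, 0.9, -0.24, 0.41] 0.0 [0.91, 0.01, -0.64, 0.52, -0.39, 0.81] 0.0
1 45 -8 [1.4, 0.18, -0.78, 1.34, -0.71, -0.66] 0.0 [1.4, 0.08, -0.69, 1.14, -0.77, -0.38] 0.0
1 45 0 [1.38, 0.14, -0.84, 1.48, -0.61, -0.66] 0.0 [1.38, 0.03, -0.74, 1.21, -0.66, -0.32] 0.0
1 45 8 [1.33, 0.1, -0.88, 1.65, -0.51, -0.68] 0.0 [1.33, -0.01, -0.78, 1.27, -0.53, -0.25] 0.0
1 50 -8 [1.35, 0.17, -0.71, 1.16, -0.66, -0.43] 0.0 [1.35, 0.08, -0.62, 0.97, -0.74, -0.18] 0.0
1 50 0 [1.33, 0.13, -0.76, 1.25, -0.56, -0.39] 0.0 [1.33, 0.04, -0.67, 1.0, -0.64, -0.08] 0.0
1 50 8 [1.29, 0.1, -0.8, 1.35, -0.45, -0.34] 0.0 [1.29, -0.0, -0.71, 1.0, -0.52, 0.05] 0.0
1 55 -8 [1.3, 0.17, -0.64, 0.96, -0.63, -0.19] 0.0 [1.3, 0.09, -0.55, 0.8, -0.74, 0.01] 0.0
1 55 0 [1.28, 0.13, -0.69, 1.0, -0.54, -0.1] 0.0 [1.28, 0.05, -0.59, 0.79, -0.65, 0.15] 0.0
1 55 8 [1.25, 0.1, -0.73, 1.02, -0.43, 0.02] 0.0 [1.25, 0.02, -0.63, 0.75, -0.55, 0.32] 0.0
```

Request:
step_arm:
  steps:
    - {"x":0,"y":0,"z":0,"wx":0,"wy":0,"wz":-0.18}
    - {"x":0,"y":0,"z":0,"wx":0,"wy":0,"wz":-0.18}
    - {"x":0,"y":0,"z":0,"wx":0,"wy":0,"wz":-0.18}
    - {"x":0,"y":0,"z":0,"wx":0,"wy":0,"wz":-0.18}
    - {"x":0,"y":0,"z":0,"wx":0,"wy":0,"wz":-0.18}
    - {"x":0,"y":0,"z":0,"wx":0,"wy":0,"wz":-0.18}
    - {"x":0,"y":0,"z":0,"wx":0,"wy":0,"wz":-0.18}
    - {"x":0,"y":0,"z":0,"wx":0,"wy":0,"wz":-0.18}
    - {"x":0,"y":0,"z":0,"wx":0,"wy":0,"wz":-0.18}
    - {"x":0,"y":0,"z":0,"wx":0,"wy":0,"wz":-0.18}
  gripper: -1

```text
time: 7.7
tcp_pos: [599.4, 61.0, 297.9]
eef_rot: [0.201, 0.818, -0.485, -0.233]
force: [0.6, -0.9, -0.5]
finger_gap: 0.997
```

```bash
python3 log.py; cat > go.py <<'E'
from kin import *
def frame(t): t=np.radians(t);return np.array([np.cos(t),np.sin(t),0]),np.array([-np.sin(t),np.cos(t),0]),np.array([0,0,1.])
def delta(p,M):
    s,p0,r=st();M0=r.as_matrix();d=M0.T@(p-p0)/1000;w=R.from_matrix(M0.T@M).as_rotvec()
    print("shift(m, tool)",d.round(4),"rot(tool)",w.round(3),"norm",np.linalg.norm(d).round(3),np.linalg.norm(w).round(3));return d,w
E
python3 - <<'E'
from go import *
d=np.load("p0.npz")
C=np.array([608.5,94.5]);x,y,z=frame(12.2);cen=C-70*x[:2]
for n,P,a in(("top",d["P"],d["a"]),("scene",d["P2"],d["b"])):
    X=P.reshape(-1,3);col=a.reshape(-1,3).astype(int)
    loc=(X[:,:2]-cen)@np.stack([x[:2],y[:2]],1);rr=np.hypot(*loc.T)
    m=(X[:,2]>38)&(X[:,2]<50)&(loc[:,0]>-5)&(rr>60)&(rr<90)
    f=lambda c:np.hypot(loc[m,0]-c[0],loc[m,1]-c[1])-74
    s=least_squares(f,[0,0],loss='soft_l1',f_scale=2)
    print(n,m.sum(),"centre shift (muff x,y)",s.x.round(1),"rms",np.sqrt(np.mean(f(s.x)**2)).round(1),"z med",np.median(X[m,2]).round(1))
    # cushions/cups extents in muff frame, z 40..72
    l2=(X[:,:2]-C)@np.stack([x[:2],y[:2]],1);mm=(X[:,2]>50)&(X[:,2]<75)&(abs(l2[:,1])<100)&(l2[:,0]>-200)&(l2[:,0]<-70)
    for sgn in(1,-1):
        q=l2[mm&(l2[:,1]*sgn>0)];print("  cup",sgn,len(q),np.percentile(q,[1,99],axis=0).round(1).tolist())
p,M=legs(np.r_[C,36],x,y,z,1,60,74,np.radians(46))
delta(p-90*M[:,2],M); print(ik(p,M,k,[.5,.8,0,-.2,-1.5,1.4]))
print("grasp pose",p)
E
```

```text
7.7 [599.4  61.  297.9] q [ 0.355  0.607  0.455 -0.118 -2.034  0.126] F [ 0.6 -0.9 -0.5] M [ 0.31 -1.82  0.04] gap 0.997
[[ 0.42  -0.701 -0.576]
 [-0.888 -0.448 -0.102]
 [-0.187  0.555 -0.811]]
top 343 centre shift (muff x,y) [-0.9 -0.8] rms 2.8 z med 46.4
  cup 1 614 [[-172.5, 30.9], [-88.5, 77.9]]
  cup -1 594 [[-171.9, -80.3], [-87.0, -33.2]]
scene 251 centre shift (muff x,y) [-1.9  4. ] rms 3.0 z med 44.2
  cup 1 420 [[-173.8, 34.2], [-91.4, 81.9]]
  cup -1 323 [[-172.9, -66.7], [-89.8, -28.2]]
shift(m, tool) [-0.0589 -0.1538  0.1706] rot(tool) [-0.133 -0.139 -1.271] norm 0.237 1.285
(array([ 0.49865142,  0.84427337,  0.0354807 , -0.20423135, -1.54471884,
        1.37489845]), np.float64(2.0126800051966964e-15))
grasp pose [520.85822247 151.26101599  22.80149096]
```

```bash
python3 - <<'E'
from go import *
x,y,z=frame(12.2);C=np.array([608.5,94.5])
p,M=legs(np.r_[C,36],x,y,z,1,60,75,np.radians(46))
s,p0,r=st();print("in final frame, mm:",(M.T@(p-90*M[:,2]-p0)).round(1));print(M.round(3))
E
```

```text
in final frame, mm: [ 157.8 -105.8  142.6]
[[ 0.679  0.211 -0.703]
 [ 0.147 -0.977 -0.152]
 [-0.719 -0.    -0.695]]
```

Request:
step_arm:
  steps:
    - {"x":0,"y":0,"z":0,"wx":-0.019,"wy":-0.02,"wz":-0.18}
    - {"x":0,"y":0,"z":0,"wx":-0.019,"wy":-0.02,"wz":-0.18}
    - {"x":0,"y":0,"z":0,"wx":-0.019,"wy":-0.02,"wz":-0.18}
    - {"x":0,"y":0,"z":0,"wx":-0.019,"wy":-0.02,"wz":-0.18}
    - {"x":0,"y":0,"z":0,"wx":-0.019,"wy":-0.02,"wz":-0.18}
    - {"x":0,"y":0,"z":0,"wx":-0.019,"wy":-0.02,"wz":-0.18}
    - {"x":0,"y":0,"z":0,"wx":-0.019,"wy":-0.02,"wz":-0.18}
    - {"x":0.03,"y":-0.02,"z":0.025,"wx":0,"wy":0,"wz":0}
    - {"x":0.03,"y":-0.02,"z":0.025,"wx":0,"wy":0,"wz":0}
    - {"x":0.03,"y":-0.02,"z":0.025,"wx":0,"wy":0,"wz":0}

```text
time: 8.95
tcp_pos: [593.7, 125.6, 185.6]
eef_rot: [0.03, 0.917, 0.111, -0.383]
force: [-0.2, -0.3, -0.4]
finger_gap: 1.003
```

```bash
python3 log.py;python3 - <<'E'
from go import *
x,y,z=frame(12.2);C=np.array([608.5,94.5])
p,M=legs(np.r_[C,36],x,y,z,1,60,75,np.radians(46))
delta(p-90*M[:,2],M)
E
```

```text
8.95 [593.7 125.6 185.6] q [ 0.424  0.777  0.455 -0.177 -2.018  1.377] F [-0.2 -0.3 -0.4] M [ 0.44 -2.33 -0.05] gap 1.003
[[ 0.682  0.227 -0.695]
 [ 0.182 -0.973 -0.139]
 [-0.708 -0.031 -0.705]]
shift(m, tool) [ 0.0717 -0.0383  0.0719] rot(tool) [-0.01  -0.015  0.033] norm 0.108 0.038
```

Move on to the standoff.

Request:
step_arm:
  steps:
    - {"x":0.018,"y":-0.01,"z":0.015,"wx":-0.005,"wy":-0.007,"wz":0.016}
    - {"x":0.018,"y":-0.01,"z":0.015,"wx":-0.005,"wy":-0.007,"wz":0.016}
    - {"x":0.018,"y":-0.009,"z":0.015,"wx":0,"wy":0,"wz":0}
    - {"x":0.018,"y":-0.009,"z":0.015,"wx":0,"wy":0,"wz":0}
    - {"x":0,"y":0,"z":0.006,"wx":0,"wy":0,"wz":0}
    - {"x":0,"y":0,"z":0.006,"wx":0,"wy":0,"wz":0}
    - {"x":0,"y":0,"z":0,"wx":0,"wy":0,"wz":0}
    - {"x":0,"y":0,"z":0,"wx":0,"wy":0,"wz":0}
    - {"x":0,"y":0,"z":0,"wx":0,"wy":0,"wz":0}
    - {"x":0,"y":0,"z":0,"wx":0,"wy":0,"wz":0}

```text
time: 10.2
tcp_pos: [584.1, 165.0, 80.3]
eef_rot: [0.041, 0.916, 0.098, -0.387]
force: [1.2, -0.2, -0.5]
finger_gap: 1.001
```

```bash
python3 log.py;python3 - <<'E'
from go import *
x,y,z=frame(12.2);C=np.array([608.5,94.5])
p,M=legs(np.r_[C,36],x,y,z,1,60,75,np.radians(46))
delta(p-90*M[:,2],M)
b,P,_,_=cam("scene");a,P1,_,_=cam("top")
cv2.imwrite("pics/s2.png",np.hstack([cv2.resize(b[150:290,260:420],None,fx=2.5,fy=2.5),cv2.resize(a[140:280,260:420],None,fx=2.5,fy=2.5)]))
E
```

```text
10.2 [584.1 165.   80.3] q [ 0.473  0.869  0.391 -0.195 -1.869  1.33 ] F [ 1.2 -0.2 -0.5] M [ 0.54 -2.24 -0.02] gap 1.001
[[ 0.681  0.211 -0.701]
 [ 0.148 -0.978 -0.15 ]
 [-0.717 -0.001 -0.697]]
shift(m, tool) [-0.0036 -0.0009 -0.0035] rot(tool) [-0.001 -0.003  0.   ] norm 0.005 0.003
```

View pics/s2.png

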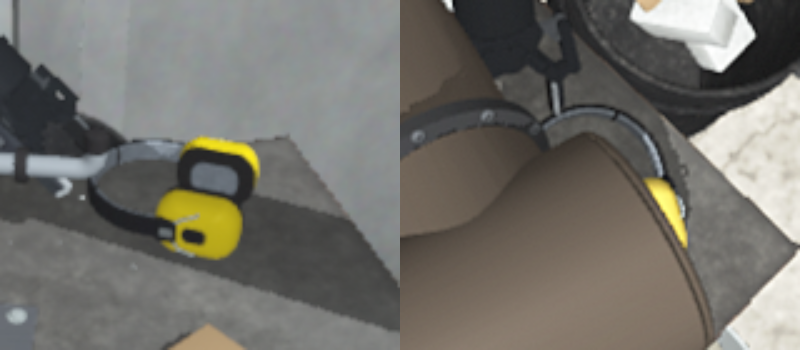

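The crown and the cups are where they were, with the gripper behind the left leg (left crop (50,100), right crop (550,60)). Next I move in along the tool axis.

Request:
step_arm:
  steps:
    - {"x":-0.002,"y":-0.001,"z":0.012,"wx":0,"wy":0,"wz":0}
    - {"x":-0.001,"y":0,"z":0.012,"wx":0,"wy":0,"wz":0}
    - {"x":0,"y":0,"z":0.012,"wx":0,"wy":0,"wz":0}
    - {"x":0,"y":0,"z":0.012,"wx":0,"wy":0,"wz":0}
    - {"x":0,"y":0,"z":0.012,"wx":0,"wy":0,"wz":0}
    - {"x":0,"y":0,"z":0.01,"wx":0,"wy":0,"wz":0}
    - {"x":0,"y":0,"z":0.008,"wx":0,"wy":0,"wz":0}
    - {"x":0,"y":0,"z":0.005,"wx":0,"wy":0,"wz":0}
    - {"x":0,"y":0,"z":0,"wx":0,"wy":0,"wz":0}
    - {"x":0,"y":0,"z":0,"wx":0,"wy":0,"wz":0}

```text
time: 11.55
tcp_pos: [518.6, 152.1, 20.2]
eef_rot: [0.041, 0.916, 0.098, -0.388]
force: [0.3, -0.1, 0.5]
finger_gap: 0.996
```

```bash
python3 log.py;python3 - <<'E'
from go import *
x,y,z=frame(12.2);C=np.array([608.5,94.5])
p,M=legs(np.r_[C,36],x,y,z,1,60,75,np.radians(46))
delta(p,M)
E
```

```text
11.55 [518.6 152.1  20.2] q [ 0.496  0.841  0.166 -0.203 -1.674  1.35 ] F [ 0.3 -0.1  0.5] M [ 0.46 -2.23  0.03] gap 0.996
[[ 0.68   0.211 -0.702]
 [ 0.147 -0.977 -0.151]
 [-0.718 -0.001 -0.696]]
shift(m, tool) [-0.0005  0.0003 -0.0032] rot(tool) [-0.001 -0.002  0.   ] norm 0.003 0.002
```

Request:
step_arm:
  steps:
    - {"x":0,"y":0,"z":-0.003,"wx":0,"wy":0,"wz":0}
    - {"x":0,"y":0,"z":0,"wx":0,"wy":0,"wz":0}
    - {"x":0,"y":0,"z":0,"wx":0,"wy":0,"wz":0}
    - {"x":0,"y":0,"z":0,"wx":0,"wy":0,"wz":0}
    - {"x":0,"y":0,"z":0,"wx":0,"wy":0,"wz":0}
    - {"x":0,"y":0,"z":0,"wx":0,"wy":0,"wz":0}
    - {"x":0,"y":0,"z":0,"wx":0,"wy":0,"wz":0}
    - {"x":0,"y":0,"z":0,"wx":0,"wy":0,"wz":0}
    - {"x":0,"y":0,"z":0,"wx":0,"wy":0,"wz":0}
    - {"x":0,"y":0,"z":0,"wx":0,"wy":0,"wz":0}
  gripper: 1
  newtons: 70

```text
time: 12.8
tcp_pos: [522.0, 152.6, 22.8]
eef_rot: [0.041, 0.916, 0.098, -0.387]
force: [-0.2, -0.1, -0.4]
finger_gap: 0.109
```

```bash
python3 log.py
```

```text
12.8 [522.  152.6  22.8] q [ 0.494  0.841  0.174 -0.202 -1.681  1.35 ] F [-0.2 -0.1 -0.4] M [ 0.34 -2.44  0.14] gap 0.109
[[ 0.681  0.211 -0.701]
 [ 0.148 -0.977 -0.151]
 [-0.717 -0.001 -0.697]]
```

Request:
step_arm:
  steps:
    - {"x":-0.007,"y":0,"z":-0.007,"wx":0,"wy":0,"wz":0}
    - {"x":-0.014,"y":0,"z":-0.014,"wx":0,"wy":0,"wz":0}
    - {"x":-0.02,"y":0,"z":-0.02,"wx":0,"wy":0,"wz":0}
    - {"x":-0.02,"y":0,"z":-0.02,"wx":0,"wy":0,"wz":0}
    - {"x":-0.02,"y":0,"z":-0.02,"wx":0,"wy":0,"wz":0}
    - {"x":-0.02,"y":0,"z":-0.02,"wx":0,"wy":0,"wz":0}
    - {"x":-0.02,"y":0,"z":-0.02,"wx":0,"wy":0,"wz":0}
    - {"x":-0.02,"y":0,"z":-0.02,"wx":0,"wy":0,"wz":0}
    - {"x":-0.014,"y":0,"z":-0.014,"wx":0,"wy":0,"wz":0}
    - {"x":-0.01,"y":0,"z":-0.01,"wx":0,"wy":0,"wz":0}

```text
time: 14.05
tcp_pos: [524.3, 153.1, 274.0]
eef_rot: [0.039, 0.918, 0.099, -0.383]
force: [0.9, -0.3, -2.1]
finger_gap: 0.107
```

```bash
python3 log.py; cat >> go.py <<'E'
BAY=np.array([513.,353.3,240]);TB=25.4
def hung(h=0,back=0,left=0,a=46,g=60,yaw=0):
    u,v,w=frame(TB); x=w;z=-frame(TB+yaw)[0];y=np.cross(z,x)
    O=BAY-back*u+left*v+h*w
    return legs(O,x,y,z,1,g,75,np.radians(a))
E
python3 - <<'E'
from go import *
s,p0,r=st();q=s["qpos"];M0=r.as_matrix();print("fit",k.round(1),"err now",(fk(q,k)[0]-p0).round(1))
ph,Mh=hung()
for i in range(1,6):
    rr=R.from_matrix(M0)*R.from_rotvec(R.from_matrix(M0.T@Mh).as_rotvec()*i/5); q,e=ik(p0,rr.as_matrix(),k,q);print("rot",i,q.round(2),round(e,4))
print("rot vec tool",R.from_matrix(M0.T@Mh).as_rotvec().round(3))
for h,b in((50,100),(50,50),(50,0),(0,0)):
    p,M=hung(h,b);q,e=ik(p,M,k,q);print(h,b,p.round(),q.round(2),round(e,4))
a,P1,_,_=cam("top");b,P,_,_=cam("scene");np.savez("p2.npz",a=a,P=P1,b=b,P2=P)
cv2.imwrite("pics/s3.png",np.hstack([b[60:340,160:460],a[90:370,150:430]]))
E
```

```text
14.05 [524.3 153.1 274. ] q [ 0.492  0.619  0.381 -0.231 -2.091  1.259] F [ 0.9 -0.3 -2.1] M [ 0.73 -2.88 -0.  ] gap 0.107
[[ 0.687  0.211 -0.696]
 [ 0.152 -0.977 -0.147]
 [-0.711 -0.005 -0.703]]
fit [ -31.6 -191.6  213.2  630.5  -34.2  493.7  390.4] err now [ 5.2  1.1 28.3]
rot 1 [ 0.53  0.43  0.16 -0.16 -1.76  1.31] 0.0
rot 2 [ 0.57  0.24 -0.04 -0.09 -1.44  1.32] 0.0
rot 3 [ 0.64  0.04 -0.27 -0.   -1.11  1.28] 0.0
rot 4 [ 0.73 -0.14 -0.52  0.17 -0.76  1.13] 0.0
rot 5 [ 0.88 -0.29 -0.78  0.71 -0.46  0.59] 0.0
rot vec tool [-0.008  1.551 -0.256]
50 100 [402. 384. 216.] [ 1.7  -0.13 -0.82  1.01 -0.9  -0.36] 0.0
50 50 [448. 405. 216.] [ 1.53 -0.04 -0.75  1.07 -0.78 -0.28] 0.0
50 0 [493. 427. 216.] [ 1.4   0.04 -0.66  1.1  -0.69 -0.21] 0.0
0 0 [493. 427. 166.] [ 1.4   0.12 -0.72  1.27 -0.64 -0.42] 0.0
```

View pics/s3.png

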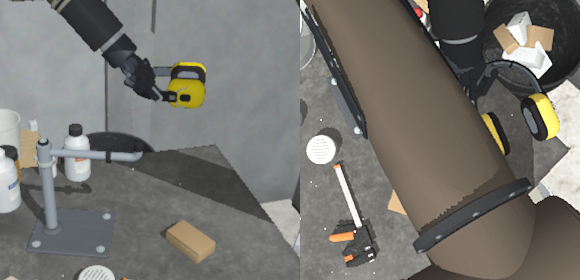

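```bash
python3 - <<'E'
s=open('kin.py').read()
s=s.replace("a1,d,h,L2,e,L3,Lt=k","a1,d,h,L2,e,L3,Lt,L2x,e5=k").replace("M@[0,0,L2]","M@[L2x,0,L2]").replace("p=p+M@[Lt,0,0]","p=p+M@[Lt,0,e5]")
s=s.replace("[100,-190,300,300,0,300,200]","[100,-190,300,300,0,300,200,0,0]").replace("[100,-192,350,350,0,350,250]","[100,-192,350,350,0,350,250,0,0]").replace("[:-7]","[:-9]")
open('kin.py','w').write(s)
E
cat > chk.py <<'E'
from go import *
print(k.round(1),_e)
for q,p,M in load(): print((fk(q,k)[0]-p).round(1),end=' ')
print()
s,p0,r=st();q=s["qpos"];M0=r.as_matrix();ph,Mh=hung()
for i in range(1,6):
    rr=R.from_matrix(M0)*R.from_rotvec(R.from_matrix(M0.T@Mh).as_rotvec()*i/5); q,e=ik(p0,rr.as_matrix(),k,q);print("rot",i,q.round(2),round(e,4))
for h,b in((50,100),(50,50),(50,0),(0,0)):
    p,M=hung(h,b);q,e=ik(p,M,k,q);print(h,b,p.round(),q.round(2),round(e,4))
E
python3 chk.py
```

```text
Traceback (most recent call last):
  File "chk.py", line 2, in <module>
    print(k.round(1),_e)
                     ^^
NameError: name '_e' is not defined
```

```bash
sed -i 's/print(k.round(1),_e)/print(k.round(1))/' chk.py; python3 chk.py
```

```text
[ -46.2 -191.4  225.9  598.8  -25.9  475.1  371.8   -5.3   49.2]
[-0.3  1.  -0.4] [ 2.1  0.3 -1. ] [2.9 2.7 2.4] [-1.6 -1.3  1.2] [-2.2 -2.1 -0.8] [-0.7  1.4 -5.6] [-0.8  1.3 -4.3] [-2.3 -0.  -0.2] [ 0.2 -0.7  0.9] [ 2.5 -1.9 -1.4] [ 2.3 -1.8 -1.3] [-0.2  0.6 10.6] 
rot 1 [ 0.53  0.42  0.16 -0.16 -1.76  1.31] 0.0
rot 2 [ 0.58  0.22 -0.07 -0.09 -1.42  1.32] 0.0
rot 3 [ 0.64  0.04 -0.32 -0.   -1.06  1.28] 0.0
rot 4 [ 0.71 -0.12 -0.57  0.17 -0.67  1.15] 0.0
rot 5 [ 0.72 -0.18 -0.79  0.74 -0.28  0.66] 0.0
50 100 [402. 384. 216.] [ 1.54 -0.09 -0.79  1.07 -0.78 -0.29] 0.0
50 50 [448. 405. 216.] [ 1.39  0.01 -0.71  1.12 -0.67 -0.23] 0.0
50 0 [493. 427. 216.] [ 1.27  0.1  -0.62  1.15 -0.59 -0.17] 0.0
0 0 [493. 427. 166.] [ 1.26  0.18 -0.66  1.32 -0.55 -0.36] 0.0
```

```bash
cat > path.py <<'E'
from go import *
from scipy.spatial.transform import Slerp
def plan(wps,n,q=None,show=True):
    """wps: list of (p,M) after the present pose; n rows each"""
    s,p0,r=st();q=s["qpos"] if q is None else q;T=[(p0,r.as_matrix())]
    for (p,M),m in zip(wps,n):
        a,A=T[-1];w=R.from_matrix(A.T@M).as_rotvec()
        for i in range(1,m+1):T.append((a+(p-a)*i/m,A@R.from_rotvec(w*i/m).as_matrix()))
    for (a,A),(b,B) in zip(T,T[1:]):
        d=A.T@(b-a)/1000;w=R.from_matrix(A.T@B).as_rotvec();q2,e=ik(b,B,k,q)
        print(d.round(3),w.round(3),"| q",q2.round(2),"dq/dt max",np.abs((q2-q)*8).max().round(1),round(e,3));q=q2
E
python3 - <<'E'
from path import *
p3,M3=hung(45,125);print(p3.round())
plan([(np.array([420,190,274.]),M3),(p3,M3)],[14,6])
E
```

```text
[380. 373. 211.]
[-0.005 -0.004  0.005] [-0.001  0.111 -0.018] | q [ 0.51  0.54  0.28 -0.2  -1.96  1.28] dq/dt max 1.1 0.0
[-0.005 -0.004  0.004] [-0.001  0.111 -0.018] | q [ 0.53  0.46  0.19 -0.18 -1.84  1.29] dq/dt max 0.9 0.0
[-0.006 -0.004  0.004] [-0.001  0.111 -0.018] | q [ 0.56  0.38  0.1  -0.16 -1.72  1.29] dq/dt max 1.0 0.0
[-0.006 -0.004  0.003] [-0.001  0.111 -0.018] | q [ 0.59  0.3   0.   -0.14 -1.6   1.28] dq/dt max 1.0 0.0
[-0.006 -0.005  0.002] [-0.001  0.111 -0.018] | q [ 0.62  0.21 -0.09 -0.12 -1.48  1.27] dq/dt max 1.0 0.0
[-0.006 -0.005  0.002] [-0.001  0.111 -0.018] | q [ 0.66  0.13 -0.19 -0.09 -1.35  1.25] dq/dt max 1.0 0.0
[-0.006 -0.005  0.001] [-0.001  0.111 -0.018] | q [ 0.7   0.05 -0.28 -0.05 -1.23  1.22] dq/dt max 1.0 0.0
[-0.006 -0.005  0.   ] [-0.001  0.111 -0.018] | q [ 0.75 -0.03 -0.38 -0.   -1.11  1.17] dq/dt max 1.0 0.0
[-0.006 -0.005 -0.   ] [-0.001  0.111 -0.018] | q [ 0.81 -0.11 -0.47  0.06 -1.    1.1 ] dq/dt max 0.9 0.0
[-0.006 -0.005 -0.001] [-0.001  0.111 -0.018] | q [ 0.88 -0.19 -0.57  0.15 -0.89  0.99] dq/dt max 0.9 0.0
[-0.006 -0.005 -0.002] 
[... 270 characters left out ...]
 0.44] dq/dt max 1.8 0.0
[-0.005 -0.006 -0.003] [-0.001  0.111 -0.018] | q [ 1.38 -0.54 -0.92  0.83 -0.86  0.19] dq/dt max 2.0 0.0
[-0.002 -0.03   0.012] [0. 0. 0.] | q [ 1.47 -0.5  -0.93  0.87 -0.89  0.07] dq/dt max 1.0 0.0
[-0.002 -0.03   0.012] [0. 0. 0.] | q [ 1.53 -0.44 -0.92  0.9  -0.9  -0.04] dq/dt max 0.8 0.0
[-0.002 -0.03   0.012] [0. 0. 0.] | q [ 1.57 -0.36 -0.91  0.94 -0.89 -0.13] dq/dt max 0.7 0.0
[-0.002 -0.03   0.012] [0. 0. 0.] | q [ 1.6  -0.28 -0.89  0.98 -0.87 -0.21] dq/dt max 0.6 0.0
[-0.002 -0.03   0.012] [ 0.  0. -0.] | q [ 1.62 -0.21 -0.87  1.01 -0.86 -0.28] dq/dt max 0.6 0.0
[-0.002 -0.03   0.012] [-0.  0.  0.] | q [ 1.64 -0.13 -0.84  1.04 -0.85 -0.34] dq/dt max 0.6 0.0
```

Request:
step_arm:
  steps:
    - {"x":-0.005,"y":-0.004,"z":0.005,"wx":0,"wy":0.11,"wz":-0.018}
    - {"x":-0.005,"y":-0.004,"z":0.004,"wx":0,"wy":0.11,"wz":-0.018}
    - {"x":-0.006,"y":-0.004,"z":0.004,"wx":0,"wy":0.11,"wz":-0.018}
    - {"x":-0.006,"y":-0.004,"z":0.003,"wx":0,"wy":0.11,"wz":-0.018}
    - {"x":-0.006,"y":-0.005,"z":0.002,"wx":0,"wy":0.11,"wz":-0.018}
    - {"x":-0.006,"y":-0.005,"z":0.002,"wx":0,"wy":0.11,"wz":-0.018}
    - {"x":-0.006,"y":-0.005,"z":0.001,"wx":0,"wy":0.11,"wz":-0.018}
    - {"x":-0.006,"y":-0.005,"z":0,"wx":0,"wy":0.11,"wz":-0.018}
    - {"x":-0.006,"y":-0.005,"z":0,"wx":0,"wy":0.11,"wz":-0.018}
    - {"x":-0.006,"y":-0.005,"z":-0.001,"wx":0,"wy":0.11,"wz":-0.018}

```text
time: 15.4
tcp_pos: [444.5, 178.0, 263.7]
eef_rot: [-0.053, 0.969, 0.183, 0.158]
force: [0.4, -0.2, -1.6]
finger_gap: 0.106
```

```bash
python3 log.py; python3 - <<'E'
from path import *
p3,M3=hung(45,125)
plan([(np.array([420,225,260.]),M3),(p3,M3)],[6,6])
E
```

```text
15.4 [444.5 178.  263.7] q [ 0.894 -0.216 -0.661  0.169 -0.821  0.955] F [ 0.4 -0.2 -1.6] M [-0.6   1.16 -0.08] gap 0.106
[[ 0.883  0.372  0.287]
 [ 0.338 -0.927  0.161]
 [ 0.326 -0.045 -0.944]]
[-0.001 -0.009  0.001] [-0.001  0.072 -0.013] | q [ 0.95 -0.25 -0.69  0.25 -0.77  0.86] dq/dt max 0.8 0.0
[-0.001 -0.009  0.001] [-0.001  0.072 -0.013] | q [ 1.01 -0.29 -0.75  0.37 -0.73  0.72] dq/dt max 1.1 0.0
[-0.001 -0.009  0.   ] [-0.001  0.072 -0.013] | q [ 1.09 -0.33 -0.8   0.5  -0.7   0.56] dq/dt max 1.3 0.0
[-0.001 -0.009  0.   ] [-0.001  0.072 -0.013] | q [ 1.18 -0.37 -0.86  0.65 -0.7   0.39] dq/dt max 1.4 0.0
[-0.001 -0.009  0.   ] [-0.001  0.072 -0.013] | q [ 1.28 -0.41 -0.91  0.8  -0.73  0.2 ] dq/dt max 1.5 0.0
[-0.001 -0.009  0.   ] [-0.001  0.072 -0.013] | q [ 1.42 -0.46 -0.96  0.92 -0.81  0.02] dq/dt max 1.4 0.0
[-0.002 -0.025  0.009] [-0.  0. -0.] | q [ 1.48 -0.41 -0.96  0.95 -0.83 -0.07] dq/dt max 0.7 0.0
[-0.002 -0.025  0.009] [-0.  0. -0.] | q [ 1.53 -0.36 -0.95  0.97 -0.84 -0.15] dq/dt max 0.6 0.0
[-0.002 -0.025  0.009] [-0.  0. -0.] | q [ 1.57 -0.31 -0.94  1.   -0.84 -0.22] dq/dt max 0.6 0.0
[-0.002 -0.025  0.009] [-0.  0. -0.] | q [ 1.6  -0.25 -0.93  1.02 -0.84 -0.28] dq/dt max 0.5 0.0
[-0.002 -0.025  0.009] [-0.  0. -0.] | q [ 1.62 -0.2  -0.91  1.05 -0.84 -0.34] dq/dt max 0.5 0.0
[-0.002 -0.025  0.009] [-0.  0. -0.] | q [ 1.64 -0.14 -0.88  1.07 -0.83 -0.39] dq/dt max 0.5 0.0
```

```bash
python3 - <<'E'
from path import *
p3,M3=hung(45,115);print(p3)
plan([(np.array([438,255,258.]),M3),(p3,M3)],[6,5])
E
```

```text
[388.86898534 377.38391086 211.33254379]
[ 0.003 -0.012  0.003] [-0.001  0.072 -0.013] | q [ 0.95 -0.24 -0.68  0.26 -0.77  0.86] dq/dt max 0.8 0.0
[ 0.003 -0.012  0.003] [-0.001  0.072 -0.013] | q [ 1.01 -0.26 -0.73  0.37 -0.72  0.72] dq/dt max 1.1 0.0
[ 0.003 -0.012  0.003] [-0.001  0.072 -0.013] | q [ 1.09 -0.29 -0.78  0.51 -0.68  0.56] dq/dt max 1.3 0.0
[ 0.003 -0.012  0.003] [-0.001  0.072 -0.013] | q [ 1.16 -0.31 -0.83  0.67 -0.66  0.38] dq/dt max 1.4 0.0
[ 0.003 -0.012  0.003] [-0.001  0.072 -0.013] | q [ 1.24 -0.32 -0.87  0.83 -0.67  0.19] dq/dt max 1.5 0.0
[ 0.003 -0.012  0.004] [-0.001  0.072 -0.013] | q [ 1.33 -0.33 -0.91  0.98 -0.7   0.  ] dq/dt max 1.5 0.0
[-0.005 -0.026  0.008] [-0.  0. -0.] | q [ 1.4  -0.3  -0.91  1.01 -0.74 -0.09] dq/dt max 0.7 0.0
[-0.005 -0.026  0.008] [-0.  0. -0.] | q [ 1.47 -0.26 -0.91  1.03 -0.77 -0.17] dq/dt max 0.7 0.0
[-0.005 -0.026  0.008] [-0.  0. -0.] | q [ 1.52 -0.22 -0.9   1.05 -0.78 -0.25] dq/dt max 0.6 0.0
[-0.005 -0.026  0.008] [-0.  0. -0.] | q [ 1.57 -0.17 -0.88  1.07 -0.8  -0.31] dq/dt max 0.5 0.0
[-0.005 -0.026  0.008] [-0.  0. -0.] | q [ 1.6  -0.12 -0.87  1.08 -0.81 -0.37] dq/dt max 0.5 0.0
```

Request:
step_arm:
  steps:
    - {"x":0.003,"y":-0.012,"z":0.003,"wx":0,"wy":0.072,"wz":-0.013}
    - {"x":0.003,"y":-0.012,"z":0.003,"wx":0,"wy":0.072,"wz":-0.013}
    - {"x":0.003,"y":-0.012,"z":0.003,"wx":0,"wy":0.072,"wz":-0.013}
    - {"x":0.003,"y":-0.012,"z":0.003,"wx":0,"wy":0.072,"wz":-0.013}
    - {"x":0.003,"y":-0.012,"z":0.003,"wx":0,"wy":0.072,"wz":-0.013}
    - {"x":0.003,"y":-0.012,"z":0.004,"wx":0,"wy":0.072,"wz":-0.013}
    - {"x":0,"y":0,"z":0,"wx":0,"wy":0,"wz":0}
    - {"x":0,"y":0,"z":0,"wx":0,"wy":0,"wz":0}
    - {"x":0,"y":0,"z":0,"wx":0,"wy":0,"wz":0}
    - {"x":0,"y":0,"z":0,"wx":0,"wy":0,"wz":0}

```text
time: 16.65
tcp_pos: [454.9, 256.1, 305.8]
eef_rot: [-0.085, 0.916, 0.21, 0.331]
force: [1.0, 0.4, -2.7]
finger_gap: 0.109
```

```bash
python3 log.py; python3 - <<'E'
from path import *
p3,M3=hung(45,115);print(p3)
plan([(p3,M3)],[7])
a,P1,_,_=cam("top");b,P,_,_=cam("scene");np.savez("p3.npz",a=a,P=P1,b=b,P2=P)
cv2.imwrite("pics/s4.png",np.hstack([b[60:340,160:460],a[90:370,150:430]]))
E
```

```text
16.65 [454.9 256.1 305.8] q [ 0.975 -0.336 -1.017  0.905 -0.4    0.285] F [ 1.   0.4 -2.7] M [-1.03  2.35 -0.02] gap 0.109
[[ 0.693  0.441  0.57 ]
 [ 0.328 -0.897  0.295]
 [ 0.642 -0.018 -0.767]]
[388.86898534 377.38391086 211.33254379]
[-0.01  -0.019  0.01 ] [-0.003  0.01  -0.   ] | q [ 1.21 -0.33 -0.92  0.87 -0.61  0.18] dq/dt max 1.9 0.0
[-0.01  -0.019  0.01 ] [-0.003  0.01  -0.   ] | q [ 1.28 -0.31 -0.94  0.95 -0.63  0.04] dq/dt max 1.1 0.0
[-0.01 -0.02  0.01] [-0.003  0.01  -0.   ] | q [ 1.34 -0.29 -0.97  1.02 -0.64 -0.09] dq/dt max 1.0 0.0
[-0.01 -0.02  0.01] [-0.003  0.01  -0.   ] | q [ 1.4  -0.26 -0.98  1.08 -0.66 -0.21] dq/dt max 1.0 0.0
[-0.01  -0.02   0.009] [-0.003  0.01  -0.   ] | q [ 1.45 -0.22 -1.    1.14 -0.68 -0.32] dq/dt max 0.9 0.0
[-0.01  -0.02   0.009] [-0.003  0.01  -0.   ] | q [ 1.5  -0.18 -1.01  1.19 -0.7  -0.43] dq/dt max 0.9 0.0
[-0.01  -0.02   0.009] [-0.003  0.01  -0.   ] | q [ 1.55 -0.13 -1.02  1.24 -0.72 -0.53] dq/dt max 0.8 0.0
```

View pics/s4.png

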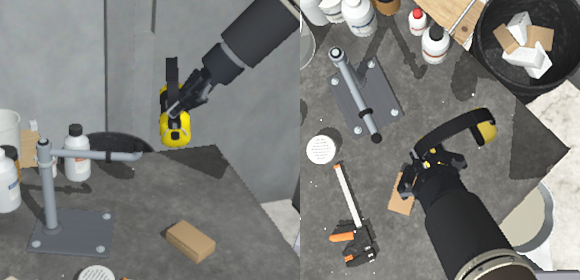

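```bash
cat > lin.py <<'E'
from kin import *
D=load()
def mats(q,extra=False):
    A=Rz(q[0]);B=A@Ry(q[1]);C=B@Ry(-q[2]);Dm=C@Rx(-q[3])@Ry(-q[4])
    L=[A,B,C,Dm]
    if extra:L+= [A@Ry(-q[2])]
    return L
for extra in(0,1):
    H=np.vstack([np.hstack(mats(q,extra)) for q,p,M in D]);y=np.concatenate([p for q,p,M in D])
    n=H.shape[1];lam=.03
    v=np.linalg.solve(H.T@H+lam**2*np.eye(n),H.T@y)
    print(extra,v.reshape(-1,3).round(0).tolist(),"res",np.abs((H@v-y)).reshape(-1,3).max(1).round(1))
# which poses were at rest
E
python3 lin.py
```

```text
0 [[1.0, -1.0, 198.0], [1.0, -1.0, 599.0], [462.0, -1.0, 1.0], [371.0, -190.0, -0.0]] res [0.5 0.6 0.6 0.3 0.2 0.4 0.4 0.2 0.3 0.4 0.4 0.4 0.7 0.3]
1 [[-1.0, -1.0, 202.0], [3.0, -1.0, 594.0], [460.0, -1.0, 5.0], [371.0, -189.0, 1.0], [1.0, -1.0, -4.0]] res [0.4 0.8 0.6 0.4 0.4 0.3 0.3 0.4 0.7 0.7 0.6 0.3 0.8 0.7]
```

```bash
python3 - <<'E'
s=open('kin.py').read()
i=s.index("def fk");j=s.index("S4,S6,K6=1,1,0")
s=s[:i]+'''def fk(q,k=None):
    M=Rz(q[0]);p=M@[0,0,199.]
    M=M@Ry(q[1]);p=p+M@[1,-1,599.]
    M=M@Ry(-q[2]);p=p+M@[462.,-1,0]
    M=M@Rx(-q[3])@Ry(-q[4]);p=p+M@[371.,-190,0]
    return p,M@Rx(-q[5])@np.array([[0,0,1],[0,1,0],[-1,0,0]])@Rz(-np.pi/2)
'''+s[s.index("def load"):s.index("def fit")]+s[s.index("LIM="):].replace("k,_b,_e=fit()","k=None")
open('kin.py','w').write(s)
E
python3 - <<'E'
from path import *
for q,p,M in load()[-3:]:
    a,b=fk(q);print((a-p).round(1),np.abs(b-M).max().round(4))
q0=load()[-1][0]
for a in(46,):
 for yaw in(-10,0,10):
  for pt in(0,8):
   for h,b in((45,115),(45,60),(45,0),(0,0)):
    p,M=hung(h,b,a=a,yaw=yaw);
    # pt: extra pitch about muff y through crown
    O=p-19*M[:,2];cr=BAY-b*frame(TB)[0]+[0,0,h];Rp=R.from_rotvec(M[:,1]*np.radians(-pt)).as_matrix()
    for sg in (1,):
        pp=cr+Rp.T@(p-cr);MM=Rp.T@M
    q,e=ik(pp,MM,k,q0);print(yaw,pt,h,b,MM[2,2].round(2),q.round(2),round(e,3))
E
```

```text
[-0.2 -0.9 -0.1] 0.0
[-0.5 -0.5  0.5] 0.0
[-0.8 -1.5 -0.3] 0.0
-10 0 45 115 -0.72 [ 1.28 -0.03 -1.02  1.2  -0.64 -0.49] 0.141
-10 0 45 60 -0.72 [ 1.01  0.03 -1.02  1.62 -0.49 -0.67] 0.066
-10 0 45 0 -0.72 [ 0.92  0.11 -0.93  1.67 -0.45 -0.64] 0.069
-10 0 0 0 -0.72 [ 0.93  0.18 -0.93  1.67 -0.46 -0.68] 0.13
-10 8 45 115 -0.62 [ 1.29  0.02 -1.02  1.28 -0.72 -0.61] 0.238
-10 8 45 60 -0.62 [ 1.05  0.07 -1.02  1.67 -0.61 -0.77] 0.158
-10 8 45 0 -0.62 [ 0.97  0.15 -0.92  1.67 -0.57 -0.7 ] 0.177
-10 8 0 0 -0.62 [ 0.98  0.22 -0.92  1.67 -0.59 -0.75] 0.234
0 0 45 115 -0.72 [ 1.26 -0.09 -1.02  1.09 -0.52 -0.21] 0.203
0 0 45 60 -0.72 [ 0.99 -0.02 -1.02  1.51 -0.36 -0.4 ] 0.141
0 0 45 0 -0.72 [ 0.86  0.07 -0.94  1.67 -0.3  -0.45] 0.127
0 0 0 0 -0.72 [ 0.86  0.14 -0.94  1.67 -0.31 -0.47] 0.192
0 8 45 115 -0.62 [ 0.73 -0.12 -0.65 -1.68 -0.    3.03] 0.279
0 8 45 60 -0.62 [ 0.95  0.01 -1.02  1.67 -0.41 -0.54] 0.241
0 8 45 0 -0.62 [ 0.9   0.09 -0.93  1.67 -0.4  -0.5 ] 0.248
0 8 0 0 -0.62 [ 0.69  0.13 -0.47 -1.64 -0.    3.03] 0.214
10 0 45 115 -0.72 [ 1.22 -0.15 -1.02  0.9  -0.37  0.18] 0.234
10 0 45 60 -0.72 [ 0.98 -0.06 -1.02  1.29 -0.22 -0.02] 0.187
10 0 45 0 -0.72 [ 0.76  0.03 -0.96  1.67 -0.12 -0.22] 0.165
10 0 0 0 -0.72 [ 0.73  0.1  -0.5  -1.55 -0.    3.03] 0.216
10 8 45 115 -0.62 [ 0.78 -0.15 -0.67 -1.58 -0.    3.03] 0.197
10 8 45 60 -0.62 [ 0.75 -0.05 -0.58 -1.56 -0.    3.03] 0.176
10 8 45 0 -0.62 [ 0.73  0.04 -0.49 -1.54 -0.    3.03] 0.164
10 8 0 0 -0.62 [ 0.73  0.11 -0.49 -1.54 -0.    3.03] 0.113
```

```bash
cat >> path.py <<'E'
def hung2(h=0,back=0,left=0,a=46,g=60,yy=75,yaw=0):
    u,v,w=frame(TB);z=frame(TB+yaw)[0];y=np.cross(z,w);O=BAY-back*u+left*v+h*w
    return legs(O,w,y,z,1,g,yy,np.radians(a))
def links(q):
    M=Rz(q[0])@Ry(q[1]);e=np.array([0,0,199.])+M@[0,0,599.];M=M@Ry(-q[2]);w=e+M@[462.,0,0];M=M@Rx(-q[3])@Ry(-q[4]);f=w+M@[0,-190.,0]
    return e.round(),w.round(),f.round()
E
python3 - <<'E'
from path import *
q=np.array([.5,.5,.2,-.2,-1.8,-1.8])
for h,b in((45,120),(45,60),(45,0),(0,0)):
    p,M=hung2(h,b);q,e=ik(p,M,k,q);print(h,b,p.round(),q.round(2),round(e,3),links(q))
x,y,z=frame(12.2);_,Ml=legs(np.zeros(3),x,y,z,1,60,75,np.radians(46))
print("rot lie->hung2",R.from_matrix(Ml.T@M).as_rotvec().round(3))
plan([(np.array([500,150,320.]),Ml)],[14])
E
```

```text
45 120 [425. 228. 211.] [ 0.73  0.55  0.11 -0.21 -1.87 -1.85] 0.0 (array([233., 209., 710.]), array([544., 489., 514.]), array([656., 340., 479.]))
45 60 [479. 254. 211.] [ 0.71  0.64  0.28 -0.2  -1.95 -1.84] 0.0 (array([272., 234., 679.]), array([599., 516., 514.]), array([710., 366., 479.]))
45 0 [533. 280. 211.] [ 0.69  0.74  0.46 -0.19 -2.04 -1.84] 0.0 (array([311., 258., 641.]), array([653., 541., 514.]), array([764., 392., 479.]))
0 0 [533. 280. 166.] [ 0.69  0.77  0.41 -0.19 -1.96 -1.82] 0.0 (array([321., 267., 628.]), array([654., 543., 467.]), array([764., 392., 434.]))
rot lie->hung2 [0.052 0.243 2.968]
[ 0.     0.008 -0.001] [-0.    -0.106  0.019] | q [ 1.04 -0.3  -0.86  0.58 -0.57  0.54] dq/dt max 2.6 0.0
[ 0.     0.008 -0.001] [-0.    -0.106  0.019] | q [ 1.02 -0.25 -0.71  0.36 -0.72  0.74] dq/dt max 1.7 0.0
[ 0.     0.008 -0.001] [-0.    -0.106  0.019] | q [ 0.96 -0.19 -0.56  0.21 -0.86  0.9 ] dq/dt max 1.3 0.0
[ 0.     0.008 -0.001] [-0.    -0.106  0.019] | q [ 0.89 -0.12 -0.44  0.1  -0.99  1.02] dq/dt max 1.1 0.0
[ 0.     0.008 -0.001] [-0.    -0.106  0.019] | q [ 0.8
[... 304 characters left out ...]
019] | q [ 0.68  0.16 -0.04 -0.11 -1.51  1.22] dq/dt max 1.0 0.0
[ 0.     0.008 -0.002] [-0.    -0.106  0.019] | q [ 0.64  0.23  0.04 -0.14 -1.62  1.24] dq/dt max 0.9 0.0
[ 0.     0.008 -0.002] [-0.    -0.106  0.019] | q [ 0.61  0.3   0.12 -0.16 -1.74  1.25] dq/dt max 0.9 0.0
[ 0.     0.008 -0.002] [-0.    -0.106  0.019] | q [ 0.58  0.37  0.2  -0.18 -1.85  1.25] dq/dt max 0.9 0.0
[ 0.     0.008 -0.002] [-0.    -0.106  0.019] | q [ 0.55  0.43  0.26 -0.21 -1.96  1.25] dq/dt max 0.9 0.0
[ 0.     0.008 -0.002] [-0.    -0.106  0.019] | q [ 0.53  0.5   0.33 -0.23 -2.06  1.24] dq/dt max 0.8 0.0
[ 0.     0.008 -0.002] [-0.    -0.106  0.019] | q [ 0.5   0.56  0.38 -0.25 -2.16  1.23] dq/dt max 0.8 0.0
```

Request:
step_arm:
  steps:
    - {"x":0,"y":0.008,"z":0,"wx":0,"wy":-0.05,"wz":0.01}
    - {"x":0,"y":0.008,"z":-0.001,"wx":0,"wy":-0.1,"wz":0.019}
    - {"x":0,"y":0.008,"z":-0.001,"wx":0,"wy":-0.1,"wz":0.019}
    - {"x":0,"y":0.008,"z":-0.001,"wx":0,"wy":-0.12,"wz":0.019}
    - {"x":0,"y":0.008,"z":-0.001,"wx":0,"wy":-0.12,"wz":0.019}
    - {"x":0,"y":0.008,"z":-0.001,"wx":0,"wy":-0.12,"wz":0.019}
    - {"x":0,"y":0.008,"z":-0.001,"wx":0,"wy":-0.12,"wz":0.019}
    - {"x":0,"y":0.008,"z":-0.001,"wx":0,"wy":-0.12,"wz":0.019}
    - {"x":0,"y":0.008,"z":-0.002,"wx":0,"wy":-0.12,"wz":0.019}
    - {"x":0,"y":0.008,"z":-0.002,"wx":0,"wy":-0.12,"wz":0.019}

```text
time: 18.0
tcp_pos: [478.4, 178.4, 306.7]
eef_rot: [0.009, 0.964, 0.148, -0.222]
force: [0.2, 0.3, -2.6]
finger_gap: 0.104
```

```bash
python3 log.py; python3 - <<'E'
from path import *
d=np.load("p0.npz")
for n in("P","P2"):
    X=d[n].reshape(-1,3);m=(X[:,0]>600)&(X[:,0]<840)&(X[:,1]>150)&(X[:,1]<620);print(n,"max z",np.nanmax(X[m][:,2]),X[m][np.nanargmax(X[m][:,2])])
x,y,z=frame(12.2);_,Ml=legs(np.zeros(3),x,y,z,1,60,75,np.radians(46))
ph,Mh=hung2(60,125);w=Ml.T@Mh
pv=np.array([480,140,330.])
plan([(pv,Ml),(pv,Mh)],[4,17])
E
```

```text
18.0 [478.4 178.4 306.7] q [ 0.603  0.332  0.133 -0.177 -1.785  1.271] F [ 0.2  0.3 -2.6] M [ 0.57 -1.81 -0.09] gap 0.104
[[ 0.858  0.289 -0.425]
 [ 0.281 -0.956 -0.084]
 [-0.431 -0.048 -0.901]]
P max z 263.7300047751652 [662.23326787 424.17707005 263.73000478]
P2 max z 262.37701562320825 [824.16431019 411.34865412 262.37701562]
[-0.005  0.009 -0.005] [ 0.002 -0.089  0.023] | q [ 0.58  0.38  0.19 -0.2  -1.88  1.26] dq/dt max 0.8 0.0
[-0.005  0.009 -0.004] [ 0.002 -0.089  0.023] | q [ 0.55  0.43  0.24 -0.21 -1.98  1.25] dq/dt max 0.8 0.0
[-0.005  0.009 -0.004] [ 0.002 -0.089  0.023] | q [ 0.53  0.47  0.29 -0.23 -2.07  1.24] dq/dt max 0.7 0.0
[-0.005  0.009 -0.003] [ 0.002 -0.089  0.023] | q [ 0.5   0.52  0.33 -0.25 -2.15  1.23] dq/dt max 0.7 0.0
[0. 0. 0.] [0.003 0.014 0.175] | q [ 0.51  0.51  0.33 -0.25 -2.14  1.05] dq/dt max 1.4 0.0
[0. 0. 0.] [0.003 0.014 0.175] | q [ 0.51  0.5   0.32 -0.24 -2.13  0.88] dq/dt max 1.4 0.0
[0. 0. 0.] [0.003 0.014 0.175] | q [ 0.51  0.49  0.31 -0.24 -2.12  0.7 ] dq/dt max 1.4 0.0
[0. 0. 0.] [0.003 0.014 0.175] | q [ 0.52  0.49  0.31 -0.23 -2.1   0.53]
[... 501 characters left out ...]
75] | q [ 0.56  0.46  0.26 -0.16 -2.06 -0.52] dq/dt max 1.4 0.0
[0. 0. 0.] [0.003 0.014 0.175] | q [ 0.57  0.46  0.26 -0.15 -2.06 -0.69] dq/dt max 1.4 0.0
[0. 0. 0.] [0.003 0.014 0.175] | q [ 0.57  0.47  0.26 -0.14 -2.06 -0.87] dq/dt max 1.4 0.0
[0. 0. 0.] [0.003 0.014 0.175] | q [ 0.58  0.47  0.26 -0.14 -2.06 -1.04] dq/dt max 1.4 0.0
[0. 0. 0.] [0.003 0.014 0.175] | q [ 0.58  0.48  0.26 -0.13 -2.07 -1.22] dq/dt max 1.4 0.0
[0. 0. 0.] [0.003 0.014 0.175] | q [ 0.59  0.48  0.26 -0.12 -2.08 -1.39] dq/dt max 1.4 0.0
[0. 0. 0.] [0.003 0.014 0.175] | q [ 0.59  0.49  0.26 -0.12 -2.09 -1.57] dq/dt max 1.4 0.0
[0. 0. 0.] [0.003 0.014 0.175] | q [ 0.59  0.5   0.27 -0.12 -2.1  -1.74] dq/dt max 1.4 0.0
```

```bash
python3 - <<'E'
from path import *
x,y,z=frame(12.2);_,Ml=legs(np.zeros(3),x,y,z,1,60,75,np.radians(46))
plan([(np.array([460,110,330]),Ml)],[4])
E
```

```text
[-0.011  0.015 -0.002] [ 0.002 -0.089  0.023] | q [ 0.57  0.37  0.17 -0.19 -1.88  1.27] dq/dt max 0.7 0.0
[-0.011  0.015 -0.001] [ 0.002 -0.089  0.023] | q [ 0.54  0.41  0.2  -0.21 -1.96  1.27] dq/dt max 0.7 0.0
[-0.011  0.015  0.   ] [ 0.002 -0.089  0.023] | q [ 0.51  0.44  0.23 -0.22 -2.04  1.27] dq/dt max 0.7 0.0
[-0.01   0.015  0.001] [ 0.002 -0.089  0.023] | q [ 0.48  0.47  0.25 -0.23 -2.12  1.26] dq/dt max 0.6 0.0
```

Request:
step_arm:
  steps:
    - {"x":-0.011,"y":0.015,"z":-0.002,"wx":0.002,"wy":-0.089,"wz":0.023}
    - {"x":-0.011,"y":0.015,"z":-0.001,"wx":0.002,"wy":-0.089,"wz":0.023}
    - {"x":-0.011,"y":0.015,"z":0,"wx":0.002,"wy":-0.089,"wz":0.023}
    - {"x":-0.01,"y":0.015,"z":0.001,"wx":0.002,"wy":-0.089,"wz":0.023}
    - {"x":0,"y":0,"z":0,"wx":0.003,"wy":0.014,"wz":0.1}
    - {"x":0,"y":0,"z":0,"wx":0.003,"wy":0.014,"wz":0.175}
    - {"x":0,"y":0,"z":0,"wx":0.003,"wy":0.014,"wz":0.175}
    - {"x":0,"y":0,"z":0,"wx":0.003,"wy":0.014,"wz":0.175}
    - {"x":0,"y":0,"z":0,"wx":0.003,"wy":0.014,"wz":0.175}
    - {"x":0,"y":0,"z":0,"wx":0.003,"wy":0.014,"wz":0.175}

```text
time: 19.25
tcp_pos: [461.9, 109.8, 318.7]
eef_rot: [0.218, 0.859, -0.356, -0.295]
force: [0.2, -0.1, -2.5]
finger_gap: 0.106
```

```bash
python3 log.py; python3 - <<'E'
from path import *
ph,Mh=hung2(60,125);print(ph)
plan([(np.array([455,120,330]),Mh)],[11])
E
```

```text
19.25 [461.9 109.8 318.7] q [ 0.497  0.455  0.211 -0.196 -2.055  0.262] F [ 0.2 -0.1 -2.5] M [ 0.69 -2.88 -0.03] gap 0.106
[[ 0.572 -0.484 -0.663]
 [-0.741 -0.651 -0.164]
 [-0.352  0.585 -0.73 ]]
[420.33054437 226.27165712 226.33254379]
[-0.001  0.    -0.   ] [0.006 0.014 0.178] | q [ 0.51  0.45  0.2  -0.19 -2.05  0.08] dq/dt max 1.5 0.0
[-0.001  0.001 -0.001] [0.006 0.014 0.178] | q [ 0.52  0.44  0.2  -0.18 -2.04 -0.1 ] dq/dt max 1.4 0.0
[-0.001  0.001 -0.001] [0.006 0.014 0.178] | q [ 0.52  0.43  0.19 -0.17 -2.03 -0.28] dq/dt max 1.5 0.0
[-0.001  0.001 -0.001] [0.006 0.014 0.178] | q [ 0.53  0.43  0.19 -0.16 -2.03 -0.46] dq/dt max 1.5 0.0
[-0.001  0.001 -0.001] [0.006 0.014 0.178] | q [ 0.54  0.43  0.18 -0.15 -2.03 -0.65] dq/dt max 1.5 0.0
[-0.001  0.001 -0.001] [0.006 0.014 0.178] | q [ 0.55  0.43  0.18 -0.14 -2.03 -0.83] dq/dt max 1.5 0.0
[-0.     0.001 -0.001] [0.006 0.014 0.178] | q [ 0.56  0.43  0.18 -0.13 -2.03 -1.01] dq/dt max 1.5 0.0
[-0.     0.001 -0.001] [0.006 0.014 0.178] | q [ 0.57  0.43  0.18 -0.13 -2.04 -1.19] dq/dt max 1.4 0.0
[ 0.     0.001 -0.001] [0.006 0.014 0.178] | q [ 0.58  0.44  0.18 -0.12 -2.05 -1.37] dq/dt max 1.4 0.0
[ 0.     0.001 -0.001] [0.006 0.014 0.178] | q [ 0.58  0.44  0.18 -0.12 -2.06 -1.55] dq/dt max 1.4 0.0
[ 0.001  0.001 -0.001] [0.006 0.014 0.178] | q [ 0.59  0.45  0.18 -0.12 -2.07 -1.73] dq/dt max 1.4 0.0
```

Request:
step_arm:
  steps:
    - {"x":-0.001,"y":0.001,"z":-0.001,"wx":0.006,"wy":0.014,"wz":0.178}
    - {"x":-0.001,"y":0.001,"z":-0.001,"wx":0.006,"wy":0.014,"wz":0.178}
    - {"x":-0.001,"y":0.001,"z":-0.001,"wx":0.006,"wy":0.014,"wz":0.178}
    - {"x":-0.001,"y":0.001,"z":-0.001,"wx":0.006,"wy":0.014,"wz":0.178}
    - {"x":-0.001,"y":0.001,"z":-0.001,"wx":0.006,"wy":0.014,"wz":0.178}
    - {"x":-0.001,"y":0.001,"z":-0.001,"wx":0.006,"wy":0.014,"wz":0.178}
    - {"x":0,"y":0.001,"z":-0.001,"wx":0.006,"wy":0.014,"wz":0.178}
    - {"x":0,"y":0.001,"z":-0.001,"wx":0.006,"wy":0.014,"wz":0.178}
    - {"x":0,"y":0.001,"z":-0.001,"wx":0.006,"wy":0.014,"wz":0.178}
    - {"x":0,"y":0.001,"z":-0.001,"wx":0.006,"wy":0.014,"wz":0.178}

```text
time: 20.5
tcp_pos: [459.6, 119.3, 324.7]
eef_rot: [-0.368, -0.259, 0.891, -0.059]
force: [-0.5, 0.5, -2.1]
finger_gap: 0.103
```

```bash
python3 log.py; python3 - <<'E'
from path import *
ph,Mh=hung2(60,125);print(ph)
plan([(np.array([430,180,300.]),Mh),(ph,Mh)],[4,4])
E
```

```text
20.5 [459.6 119.3 324.7] q [ 0.584  0.454  0.182 -0.111 -2.054 -1.602] F [-0.5  0.5 -2.1] M [ 1.   -2.59 -0.05] gap 0.103
[[-0.595 -0.505 -0.625]
 [-0.419  0.859 -0.295]
 [ 0.686  0.086 -0.723]]
[420.33054437 226.27165712 226.33254379]
[-0.006  0.016  0.005] [0.    0.001 0.031] | q [ 0.61  0.45  0.18 -0.13 -2.05 -1.66] dq/dt max 0.4 0.0
[-0.006  0.016  0.005] [0.    0.001 0.031] | q [ 0.63  0.46  0.17 -0.15 -2.04 -1.71] dq/dt max 0.4 0.0
[-0.005  0.017  0.005] [0.    0.001 0.031] | q [ 0.65  0.46  0.17 -0.16 -2.03 -1.77] dq/dt max 0.4 0.0
[-0.005  0.017  0.005] [0.    0.001 0.031] | q [ 0.68  0.46  0.16 -0.18 -2.02 -1.82] dq/dt max 0.4 0.0
[-0.015  0.011  0.011] [0. 0. 0.] | q [ 0.69  0.48  0.15 -0.19 -1.99 -1.83] dq/dt max 0.3 0.0
[-0.015  0.011  0.011] [0. 0. 0.] | q [ 0.71  0.49  0.14 -0.2  -1.96 -1.84] dq/dt max 0.2 0.0
[-0.015  0.011  0.011] [ 0.  0. -0.] | q [ 0.72  0.51  0.13 -0.2  -1.93 -1.84] dq/dt max 0.2 0.0
[-0.015  0.011  0.011] [ 0.  0. -0.] | q [ 0.73  0.53  0.12 -0.21 -1.9  -1.85] dq/dt max 0.2 0.0
```

Request:
step_arm:
  steps:
    - {"x":-0.006,"y":0.016,"z":0.005,"wx":0,"wy":0.001,"wz":0.031}
    - {"x":-0.006,"y":0.016,"z":0.005,"wx":0,"wy":0.001,"wz":0.031}
    - {"x":-0.005,"y":0.017,"z":0.005,"wx":0,"wy":0.001,"wz":0.031}
    - {"x":-0.005,"y":0.017,"z":0.005,"wx":0,"wy":0.001,"wz":0.031}
    - {"x":-0.015,"y":0.011,"z":0.011,"wx":0,"wy":0,"wz":0}
    - {"x":-0.015,"y":0.011,"z":0.011,"wx":0,"wy":0,"wz":0}
    - {"x":-0.015,"y":0.011,"z":0.011,"wx":0,"wy":0,"wz":0}
    - {"x":-0.013,"y":0.01,"z":0.01,"wx":0,"wy":0,"wz":0}
    - {"x":0,"y":0,"z":0,"wx":0,"wy":0,"wz":0}
    - {"x":0,"y":0,"z":0,"wx":0,"wy":0,"wz":0}

```text
time: 21.75
tcp_pos: [420.5, 226.8, 215.6]
eef_rot: [-0.368, -0.2, 0.904, -0.085]
force: [-0.1, 0.2, -2.2]
finger_gap: 0.106
```

```bash
python3 log.py; python3 - <<'E'
from path import *
ph,Mh=hung2(50,120);delta(ph,Mh)
a,P,_,_=cam("top");b,P2,_,_=cam("scene");np.savez("p4.npz",a=a,P=P,b=b,P2=P2)
cv2.imwrite("pics/s5.png",np.hstack([b[100:350,180:430],a[110:360,140:420]]))
u,v,w=frame(TB);B=np.stack([u,v,w],1)
for n,PP,c in(("top",P,a),("scene",P2,b)):
    L=(PP-BAY)@B;hsv=cv2.cvtColor(c,cv2.COLOR_BGR2HSV)
    near=(abs(L[...,0]+120)<90)&(abs(L[...,1])<110)&(L[...,2]>-200)&(L[...,2]<90)
    m=near&(hsv[...,0]>18)&(hsv[...,0]<36)&(hsv[...,1]>130);q=L[m];
    for s in(1,-1):
        z=q[q[:,1]*s>0]
        if len(z)>10: print(n,"yellow side",s,len(z),np.percentile(z,[2,50,98],axis=0).round().tolist())
    cr=L[near&(L[...,2]>45)&(abs(L[...,1])<25)];
    if len(cr)>5: print(n,"crown region",len(cr),np.percentile(cr,[5,50,95],axis=0).round().tolist())
E
```

```text
21.75 [420.5 226.8 215.6] q [ 0.734  0.543  0.109 -0.211 -1.884 -1.855] F [-0.1  0.2 -2.2] M [ 1.03 -2.61  0.  ] gap 0.106
[[-0.648 -0.424 -0.632]
 [-0.299  0.905 -0.301]
 [ 0.7   -0.006 -0.714]]
shift(m, tool) [-0.0028 -0.0004 -0.0037] rot(tool) [-0.001 -0.007 -0.008] norm 0.005 0.011
top yellow side -1 93 [[-160.0, -71.0, -50.0], [-149.0, -57.0, -40.0], [-111.0, -42.0, 52.0]]
top crown region 423 [[-144.0, -23.0, 48.0], [-130.0, -4.0, 66.0], [-79.0, 22.0, 69.0]]
scene yellow side 1 918 [[-158.0, 47.0, -94.0], [-121.0, 82.0, -53.0], [-94.0, 90.0, -19.0]]
scene yellow side -1 102 [[-159.0, -69.0, -98.0], [-109.0, -46.0, -39.0], [-93.0, -22.0, -31.0]]
scene crown region 203 [[-144.0, -21.0, 47.0], [-129.0, 2.0, 65.0], [-76.0, 23.0, 67.0]]
```

View pics/s5.png

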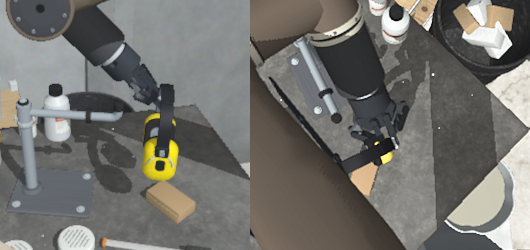

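```bash
cat > ring.py <<'E'
from path import *
def ring(files,uc,show=True):
    d=np.load(files);u,v,w=frame(TB);B=np.stack([u,v,w],1)
    for n,PP,c in(("top",d["P"],d["a"]),("scene",d["P2"],d["b"])):
        L=((PP-BAY)@B).reshape(-1,3)
        m=(abs(L[:,0]-uc)<22)&(L[:,2]>5)&(L[:,2]<85)&(L[:,1]>-45)&(L[:,1]<100);q=L[m]
        f=lambda c:np.clip(np.abs(np.hypot(q[:,1]-c[0],q[:,2]-c[1])-74)-4.5,0,None)
        best=min((least_squares(f,[a,b],loss='soft_l1',f_scale=1.5) for a in(-5,5,15) for b in(-25,-10,0)),key=lambda s:s.cost)
        inl=np.abs(np.hypot(*(q[:,1:]-best.x).T)-74)<8;t=q[inl]
        top=t[t[:,2]>t[:,2].max()-12]
        print(n,len(q),inl.sum(),"ring centre v,z",best.x.round(1),"=> crown inner z",(best.x[1]+69.5).round(1),"u range top",np.percentile(top[:,0],[3,50,97]).round(1))
        left=t[t[:,1]>best.x[0]+50]
        if len(left)>10:print("  left-arc u",np.percentile(left[:,0],[3,50,97]).round(1),"z",np.median(left[:,2]).round())
E
python3 -c "
from ring import *
ring('p4.npz',-125)
d=np.load('p4.npz');u,v,w=frame(TB);B=np.stack([u,v,w],1);L=((d['P2']-BAY)@B).reshape(-1,3);c=cv2.cvtColor(d['b'],cv2.COLOR_BGR2HSV).reshape(-1,3)
m=(c[:,0]>18)&(c[:,0]<36)&(c[:,1]>100)&(abs(L[:,0]+125)<60)&(L[:,1]>20)&(L[:,1]<110)&(L[:,2]>-180)&(L[:,2]<20);q=L[m]
print(len(q));
for zz in range(-140,0,15):
    s=q[abs(q[:,2]-zz)<7.5]
    if len(s)>3: print(zz,len(s),'u',np.percentile(s[:,0],[5,50,95]).round(),'v',np.percentile(s[:,1],[5,50,95]).round())
"
```

```text
top 559 523 ring centre v,z [ 9.5 -4.6] => crown inner z 64.9 u range top [-144.3 -132.  -119.6]
scene 757 719 ring centre v,z [  8.5 -11. ] => crown inner z 58.5 u range top [-144.9 -131.7 -119.6]
  left-arc u [-142.2 -129.8 -117.9] z 24.0
960
-95 90 u [-149. -125. -100.] v [82. 87. 90.]
-80 183 u [-155. -124.  -94.] v [78. 87. 90.]
-65 170 u [-156. -122.  -94.] v [72. 85. 89.]
-50 158 u [-156. -123.  -94.] v [71. 83. 87.]
-35 205 u [-159. -117.  -96.] v [47. 76. 86.]
-20 146 u [-152. -114. -102.] v [46. 65. 78.]
-5 8 u [-142. -140. -139.] v [77. 79. 81.]
```

```bash
python3 -c "
from path import *
d=np.load('p4.npz');u,v,w=frame(TB);B=np.stack([u,v,w],1)
for n,c in(('P','a'),('P2','b')):
    L=((d[n]-BAY)@B).reshape(-1,3);m=(L[:,0]>-148)&(L[:,0]<-112)&(L[:,2]>-40);q=L[m]
    print(n)
    for vv in range(-100,101,10):
        s=q[(abs(q[:,1]-vv)<5)&(q[:,2]<90)]
        if len(s)>2: print(vv,len(s),'z',np.percentile(s[:,2],[3,50,97]).round(),'u',np.percentile(s[:,0],[3,50,97]).round())
"
```

```text
P
-100 9 z [10. 17. 22.] u [-115. -114. -112.]
-90 58 z [-14.   3.  20.] u [-139. -125. -113.]
-80 69 z [-13.   6.  18.] u [-142. -128. -114.]
-70 74 z [ 5. 26. 36.] u [-143. -130. -114.]
-60 86 z [-36.  40.  47.] u [-146. -130. -113.]
-50 91 z [-35.  49.  54.] u [-146. -130. -113.]
-40 92 z [-34.  57.  60.] u [-146. -130. -113.]
-30 82 z [-35.  62.  65.] u [-145. -132. -114.]
-20 73 z [62. 65. 68.] u [-144. -132. -120.]
-10 75 z [64. 67. 69.] u [-144. -132. -120.]
0 79 z [65. 67. 69.] u [-144. -132. -120.]
10 72 z [64. 66. 69.] u [-144. -132. -120.]
20 72 z [61. 64. 66.] u [-144. -132. -120.]
30 8 z [-30.  19.  64.] u [-145. -123. -113.]
P2
-100 4 z [17. 18. 21.] u [-116. -114. -114.]
-90 5 z [15. 17. 19.] u [-118. -116. -114.]
-80 12 z [-17.  14.  19.] u [-119. -116. -114.]
-70 28 z [-39. -29.  24.] u [-124. -120. -117.]
-60 65 z [-35.   1.  26.] u [-124. -120. -114.]
-50 41 z [-35.  -8.  44.] u [-125. -120. -113.]
-40 17 z [-35. -31.  20.] u [-124. -116. -113.]
-30 38 z [-39. -33.  62.] u [-137. -120. -113.]
-20 18 z [62. 64. 66.] u [-143. -135. -120.]
-10 23 z [65. 66. 67.] u [-144. -132. -121.]
0 34 z [64. 66. 68.] u [-145. -132. -120.]
10 43 z [64. 66. 68.] u [-145. -131. -120.]
20 53 z [61. 64. 67.] u [-145. -133. -119.]
30 64 z [58. 61. 64.] u [-145. -131. -119.]
40 82 z [-24.  55.  59.] u [-144. -130. -113.]
50 95 z [-20.  48.  54.] u [-143. -130. -116.]
60 123 z [-21.  38.  45.] u [-144. -131. -115.]
70 185 z [-24.  21.  32.] u [-146. -130. -115.]
80 305 z [-38. -13.  13.] u [-146. -129. -113.]
90 66 z [-40. -32. -22.] u [-140. -126. -115.]
```

```bash
cat > tgt.py <<'E'
from path import *
import os
u,v,w=frame(TB)
if not os.path.exists("Mn.npy"):
    s,p,r=st();np.save("Mn.npy",R.from_rotvec(-0.14*u+0.06*v).as_matrix()@r.as_matrix())
Mn=np.load("Mn.npy")
def T(h,back,left=0): return BAY+(4-back)*u+left*v+h*w-60*w-73.5*v+19*Mn[:,2]
E
python3 - <<'E'
from tgt import *
plan([(T(48,120),Mn),(T(48,60),Mn),(T(48,0),Mn)],[3,6,6])
E
```

```text
[-0.002 -0.    -0.002] [0.033 0.02  0.033] | q [ 0.75  0.56  0.12 -0.19 -1.9  -1.89] dq/dt max 0.3 0.0
[-0.002 -0.    -0.002] [0.033 0.02  0.033] | q [ 0.76  0.58  0.13 -0.18 -1.92 -1.93] dq/dt max 0.3 0.0
[-0.002 -0.    -0.002] [0.033 0.02  0.033] | q [ 0.77  0.6   0.14 -0.16 -1.94 -1.96] dq/dt max 0.3 0.0
[-0.007  0.    -0.007] [0. 0. 0.] | q [ 0.77  0.61  0.16 -0.16 -1.95 -1.96] dq/dt max 0.2 0.0
[-0.007  0.    -0.007] [0. 0. 0.] | q [ 0.76  0.63  0.19 -0.15 -1.97 -1.95] dq/dt max 0.2 0.0
[-0.007  0.    -0.007] [0. 0. 0.] | q [ 0.76  0.64  0.22 -0.15 -1.98 -1.95] dq/dt max 0.2 0.0
[-0.007  0.    -0.007] [0. 0. 0.] | q [ 0.76  0.66  0.25 -0.15 -1.99 -1.95] dq/dt max 0.2 0.0
[-0.007  0.    -0.007] [-0.  0.  0.] | q [ 0.75  0.67  0.28 -0.15 -2.01 -1.95] dq/dt max 0.2 0.0
[-0.007  0.    -0.007] [0. 0. 0.] | q [ 0.75  0.69  0.31 -0.15 -2.02 -1.95] dq/dt max 0.2 0.0
[-0.007  0.    -0.007] [0. 0. 0.] | q [ 0.75  0.71  0.34 -0.14 -2.03 -1.95] dq/dt max 0.2 0.0
[-0.007  0.    -0.007] [0. 0. 0.] | q [ 0.74  0.72  0.37 -0.14 -2.05 -1.94] dq/dt max 0.2 0.0
[-0.007  0.    -0.007] [0. 0. 0.] | q [ 0.74  0.74  0.4  -0.14 -2.06 -1.94] dq/dt max 0.3 0.0
[-0.007  0.    -0.007] [0. 0. 0.] | q [ 0.74  0.76  0.43 -0.14 -2.08 -1.94] dq/dt max 0.3 0.0
[-0.007  0.    -0.007] [ 0.  0. -0.] | q [ 0.73  0.77  0.46 -0.14 -2.09 -1.94] dq/dt max 0.3 0.0
[-0.007  0.    -0.007] [0. 0. 0.] | q [ 0.73  0.79  0.5  -0.14 -2.11 -1.94] dq/dt max 0.3 0.0
```

Rotate to level the headband, then check before sliding over the tip.

Request:
step_arm:
  steps:
    - {"x":-0.002,"y":0,"z":-0.002,"wx":0.033,"wy":0.02,"wz":0.033}
    - {"x":-0.002,"y":0,"z":-0.002,"wx":0.033,"wy":0.02,"wz":0.033}
    - {"x":-0.002,"y":0,"z":-0.002,"wx":0.033,"wy":0.02,"wz":0.033}
    - {"x":0,"y":0,"z":0,"wx":0,"wy":0,"wz":0}
    - {"x":0,"y":0,"z":0,"wx":0,"wy":0,"wz":0}
    - {"x":0,"y":0,"z":0,"wx":0,"wy":0,"wz":0}
    - {"x":0,"y":0,"z":0,"wx":0,"wy":0,"wz":0}
    - {"x":0,"y":0,"z":0,"wx":0,"wy":0,"wz":0}
    - {"x":0,"y":0,"z":0,"wx":0,"wy":0,"wz":0}
    - {"x":0,"y":0,"z":0,"wx":0,"wy":0,"wz":0}

```text
time: 23.1
tcp_pos: [429.3, 230.4, 217.1]
eef_rot: [-0.38, -0.168, 0.896, -0.157]
force: [-0.8, -0.5, -2.2]
finger_gap: 0.109
```

```bash
python3 log.py; cat > prof.py <<'E'
from tgt import *
B=np.stack([u,v,w],1)
def prof(uc,fn):
    a,P,_,_=cam("top");b,P2,_,_=cam("scene");np.savez(fn,a=a,P=P,b=b,P2=P2)
    for n,PP,c in(("top",P,a),("scene",P2,b)):
        L=((PP-BAY)@B).reshape(-1,3);hsv=cv2.cvtColor(c,cv2.COLOR_BGR2HSV).reshape(-1,3)
        q=L[(abs(L[:,0]-uc)<24)&(L[:,2]<90)]
        for vv in(-60,-40,-20,-10,0,10,20,40,60):
            s=q[(abs(q[:,1]-vv)<4)];s=s[s[:,2]>np.nanmax(s[:,2])-6] if len(s) else s
            if len(s)>2: print(n,vv,len(s),"z",np.percentile(s[:,2],[50,95]).round(1),"u",np.percentile(s[:,0],[3,50,97]).round())
        y=(hsv[:,0]>18)&(hsv[:,0]<36)&(hsv[:,1]>100)&(abs(L[:,0]-uc)<50)&(abs(L[:,1])<110)&(L[:,2]>-190)&(L[:,2]<40)
        for sg in(1,-1):
            s=L[y&(L[:,1]*sg>0)]
            if len(s)>10: print(n,"cup",sg,len(s),"v",np.percentile(s[:,1],[2,98]).round(),"u",np.percentile(s[:,0],[2,98]).round(),"z",np.percentile(s[:,2],[2,98]).round())
E
python3 - <<'E'
from prof import *
prof(-125,"p5.npz");plan([(T(48,120),Mn)],[1])
E
```

```text
23.1 [429.3 230.4 217.1] q [ 0.774  0.6    0.144 -0.157 -1.948 -1.967] F [-0.8 -0.5 -2.2] M [ 1.54 -2.61  0.01] gap 0.109
[[-0.655 -0.421 -0.628]
 [-0.182  0.894 -0.41 ]
 [ 0.733 -0.154 -0.662]]
top -60 31 z [33.3 35.5] u [-130. -119. -106.]
top -40 50 z [47.1 49.8] u [-130. -119. -107.]
top -20 56 z [55.3 56.9] u [-130. -117. -105.]
top -10 56 z [56.7 59.3] u [-130. -117. -105.]
top 0 54 z [57.3 59.1] u [-129. -117. -105.]
top 10 57 z [56.5 58.4] u [-129. -117. -105.]
top 20 43 z [55.5 57.6] u [-128. -119. -106.]
top 40 47 z [45.6 48.2] u [-128. -117. -105.]
top 60 25 z [29.6 32.1] u [-129. -119. -106.]
top cup 1 212 v [44. 72.] u [-151.  -87.] z [-54.  36.]
top cup -1 180 v [-77. -45.] u [-152.  -91.] z [-54.  37.]
scene -20 12 z [54.1 55.2] u [-128. -118. -107.]
scene -10 23 z [55.6 56.5] u [-129. -116. -108.]
scene 0 27 z [56.8 57.7] u [-130. -118. -106.]
scene 10 34 z [56.  57.4] u [-130. -118. -106.]
scene 20 42 z [54.2 56. ] u [-130. -118. -106.]
scene 40 36 z [46.9 49.2] u [-130. -119. -105.]
scene 60 27 z [32.5 35.6] u [-129. -119. -108.]
scene cup 1 835 v [45. 81.] u [-151.  -87.] z [-115.  -35.]
scene cup -1 103 v [-67. -39.] u [-152.  -88.] z [-54. -36.]
[-0.     0.     0.002] [-0.004 -0.002 -0.008] | q [ 0.77  0.6   0.14 -0.16 -1.94 -1.96] dq/dt max 0.1 0.0
```

Request:
step_arm:
  steps:
    - {"x":-0.0063,"y":0,"z":-0.0077,"wx":0,"wy":0,"wz":0}
    - {"x":-0.0063,"y":0,"z":-0.0077,"wx":0,"wy":0,"wz":0}
    - {"x":-0.0063,"y":0,"z":-0.0077,"wx":0,"wy":0,"wz":0}
    - {"x":-0.0063,"y":0,"z":-0.0077,"wx":0,"wy":0,"wz":0}
    - {"x":-0.0063,"y":0,"z":-0.0077,"wx":0,"wy":0,"wz":0}
    - {"x":-0.0063,"y":0,"z":-0.0077,"wx":0,"wy":0,"wz":0}
    - {"x":-0.0063,"y":0,"z":-0.0077,"wx":0,"wy":0,"wz":0}
    - {"x":-0.0063,"y":0,"z":-0.0077,"wx":0,"wy":0,"wz":0}
    - {"x":-0.0063,"y":0,"z":-0.0077,"wx":0,"wy":0,"wz":0}
    - {"x":0,"y":0,"z":0,"wx":0,"wy":0,"wz":0}

```text
time: 24.45
tcp_pos: [513.2, 265.0, 222.3]
eef_rot: [-0.386, -0.167, 0.892, -0.163]
force: [-0.7, -0.3, -2.4]
finger_gap: 0.107
```

```bash
python3 log.py; python3 - <<'E'
from tgt import *
plan([(T(40,1.5),Mn),(T(10,1.5),Mn)],[4,6])
E
```

```text
24.45 [513.2 265.  222.3] q [ 0.735  0.749  0.416 -0.132 -2.094 -1.95 ] F [-0.7 -0.3 -2.4] M [ 1.56 -2.57 -0.01] gap 0.107
[[-0.646 -0.424 -0.635]
 [-0.172  0.891 -0.42 ]
 [ 0.744 -0.162 -0.648]]
[-0.007  0.002 -0.003] [-0.003 -0.005 -0.003] | q [ 0.73  0.76  0.43 -0.13 -2.1  -1.95] dq/dt max 0.1 0.0
[-0.007  0.002 -0.003] [-0.003 -0.005 -0.003] | q [ 0.73  0.77  0.45 -0.13 -2.1  -1.94] dq/dt max 0.1 0.0
[-0.007  0.002 -0.003] [-0.003 -0.005 -0.003] | q [ 0.73  0.78  0.47 -0.13 -2.1  -1.94] dq/dt max 0.1 0.0
[-0.007  0.002 -0.002] [-0.003 -0.005 -0.003] | q [ 0.73  0.79  0.48 -0.13 -2.1  -1.94] dq/dt max 0.1 0.0
[-0.004  0.001  0.003] [0. 0. 0.] | q [ 0.73  0.8   0.48 -0.13 -2.09 -1.94] dq/dt max 0.1 0.0
[-0.004  0.001  0.003] [0. 0. 0.] | q [ 0.73  0.8   0.47 -0.13 -2.08 -1.94] dq/dt max 0.1 0.0
[-0.004  0.001  0.003] [0. 0. 0.] | q [ 0.73  0.8   0.47 -0.13 -2.07 -1.93] dq/dt max 0.1 0.0
[-0.004  0.001  0.003] [0. 0. 0.] | q [ 0.73  0.81  0.46 -0.13 -2.06 -1.93] dq/dt max 0.1 0.0
[-0.004  0.001  0.003] [0. 0. 0.] | q [ 0.73  0.81  0.46 -0.13 -2.05 -1.93] dq/dt max 0.1 0.0
[-0.004  0.001  0.003] [0. 0. 0.] | q [ 0.73  0.81  0.45 -0.13 -2.05 -1.93] dq/dt max 0.1 0.0
```

Request:
step_arm:
  steps:
    - {"x":-0.007,"y":0.002,"z":-0.003,"wx":-0.003,"wy":-0.005,"wz":-0.003}
    - {"x":-0.007,"y":0.002,"z":-0.003,"wx":-0.003,"wy":-0.005,"wz":-0.003}
    - {"x":-0.007,"y":0.002,"z":-0.003,"wx":-0.003,"wy":-0.005,"wz":-0.003}
    - {"x":-0.007,"y":0.002,"z":-0.002,"wx":-0.003,"wy":-0.005,"wz":-0.003}
    - {"x":-0.004,"y":0.001,"z":0.003,"wx":0,"wy":0,"wz":0}
    - {"x":-0.004,"y":0.001,"z":0.003,"wx":0,"wy":0,"wz":0}
    - {"x":-0.004,"y":0.001,"z":0.003,"wx":0,"wy":0,"wz":0}
    - {"x":-0.004,"y":0.001,"z":0.003,"wx":0,"wy":0,"wz":0}
    - {"x":0,"y":0,"z":0,"wx":0,"wy":0,"wz":0}
    - {"x":0,"y":0,"z":0,"wx":0,"wy":0,"wz":0}

```text
time: 25.7
tcp_pos: [539.4, 279.5, 190.1]
eef_rot: [-0.379, -0.17, 0.896, -0.156]
force: [2.5, -2.4, 0.1]
finger_gap: 0.106
```

```bash
python3 log.py; python3 - <<'E'
from prof import *
prof(0,"p6.npz");plan([(T(0,1.5),Mn)],[5])
d=np.load("p6.npz");cv2.imwrite("pics/s6.png",np.hstack([cv2.resize(d["b"][140:310,180:350],None,fx=2.2,fy=2.2),cv2.resize(d["a"][130:300,160:330],None,fx=2.2,fy=2.2)]))
E
```

```text
25.7 [539.4 279.5 190.1] q [ 0.726  0.809  0.472 -0.126 -2.069 -1.933] F [ 2.5 -2.4  0.1] M [ 0.84 -2.7   0.66] gap 0.106
[[-0.655 -0.423 -0.626]
 [-0.187  0.893 -0.408]
 [ 0.732 -0.151 -0.665]]
top -60 29 z [ 8.6 11.5] u [-11.   2.  14.]
top -40 39 z [22.2 24.9] u [-10.   3.  13.]
top -20 48 z [29.2 31.1] u [-10.   2.  14.]
top -10 49 z [30.8 32.7] u [-9.  2. 14.]
top 0 49 z [30.3 31.9] u [-9.  3. 15.]
top 10 48 z [29.1 31.7] u [-9.  3. 15.]
top 20 48 z [27.3 29. ] u [-9.  2. 15.]
top 40 40 z [17.8 20.3] u [-10.   2.  14.]
top cup 1 136 v [36. 57.] u [-33.   1.] z [-121.   18.]
top cup -1 225 v [-80. -48.] u [-34.   1.] z [-119.  -11.]
scene -20 14 z [27.9 29.1] u [-9. -1. 12.]
scene -10 21 z [29.3 30.5] u [-10.   1.  13.]
scene 0 26 z [29.7 31.3] u [-9.  1. 14.]
scene 10 35 z [28.2 30.1] u [-10.   3.  14.]
scene 20 40 z [26.5 28.8] u [-9.  2. 13.]
scene 40 41 z [17.6 20.3] u [-9.  1. 15.]
scene 60 30 z [1.1 3.7] u [-9.  4. 14.]
scene cup 1 810 v [41. 78.] u [-33.  32.] z [-141.  -42.]
scene cup -1 107 v [-64. -38.] u [-35.  32.] z [-118.  -62.]
[-0.003  0.001  0.004] [-0.001  0.    -0.001] | q [ 0.73  0.81  0.47 -0.13 -2.06 -1.93] dq/dt max 0.1 0.0
[-0.003  0.001  0.004] [-0.001  0.    -0.001] | q [ 0.73  0.81  0.46 -0.13 -2.05 -1.93] dq/dt max 0.1 0.0
[-0.003  0.001  0.004] [-0.001  0.    -0.001] | q [ 0.73  0.82  0.46 -0.13 -2.05 -1.93] dq/dt max 0.1 0.0
[-0.003  0.001  0.004] [-0.001  0.    -0.001] | q [ 0.73  0.82  0.45 -0.13 -2.04 -1.93] dq/dt max 0.1 0.0
[-0.003  0.001  0.004] [-0.001  0.    -0.001] | q [ 0.73  0.82  0.44 -0.13 -2.03 -1.93] dq/dt max 0.1 0.0
```

View pics/s6.png

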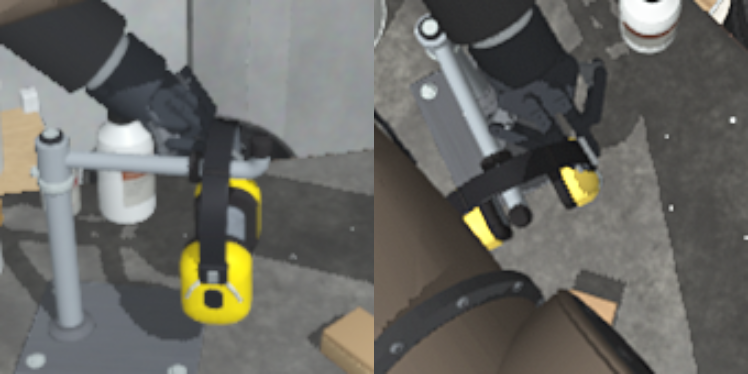

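Crown top is near v=0 and the band is inside the bay. The force jumped to about 4 N sideways though, and in the right crop at (495,125) the gripper's knuckle is against the bar. I'll lift, turn the tool about 12° away from the bar, and lower again.

```bash
cat >> tgt.py <<'E'
YAW=0.21
My=R.from_rotvec(-YAW*w).as_matrix()@Mn
def TY(h,back,left=0):
    Q=R.from_rotvec(-YAW*w)
    return BAY-back*u+left*v+h*w+Q.apply(3*u-60*w-73.5*v)+19*My[:,2]
E
python3 - <<'E'
from tgt import *
s,p,r=st()
plan([(p+20*w-8*v,r.as_matrix()),(TY(42,0,0),My)],[3,6])
plan([(TY(42,0,0),My),(TY(0,0,0),My)],[1,1])
E
```

```text
[ 0.005 -0.004 -0.004] [0. 0. 0.] | q [ 0.72  0.81  0.48 -0.12 -2.08 -1.93] dq/dt max 0.1 0.0
[ 0.005 -0.004 -0.004] [0. 0. 0.] | q [ 0.72  0.8   0.49 -0.12 -2.09 -1.93] dq/dt max 0.1 0.0
[ 0.005 -0.004 -0.004] [0. 0. 0.] | q [ 0.72  0.8   0.49 -0.12 -2.1  -1.93] dq/dt max 0.1 0.0
[0.002 0.002 0.002] [-0.026  0.005  0.023] | q [ 0.71  0.79  0.49 -0.14 -2.1  -1.96] dq/dt max 0.2 0.0
[0.002 0.002 0.002] [-0.026  0.005  0.023] | q [ 0.7   0.79  0.49 -0.17 -2.1  -1.99] dq/dt max 0.2 0.0
[0.002 0.002 0.002] [-0.026  0.005  0.023] | q [ 0.69  0.78  0.49 -0.19 -2.1  -2.02] dq/dt max 0.2 0.0
[0.002 0.002 0.002] [-0.026  0.005  0.023] | q [ 0.68  0.78  0.49 -0.21 -2.1  -2.05] dq/dt max 0.2 0.0
[0.002 0.002 0.002] [-0.026  0.005  0.023] | q [ 0.67  0.77  0.49 -0.24 -2.1  -2.08] dq/dt max 0.2 0.0
[0.002 0.002 0.002] [-0.026  0.005  0.023] | q [ 0.67  0.76  0.48 -0.26 -2.09 -2.1 ] dq/dt max 0.2 0.0
[0.027 0.004 0.   ] [-0.158  0.032  0.135] | q [ 0.67  0.76  0.48 -0.26 -2.09 -2.1 ] dq/dt max 1.4 0.0
[-0.031  0.006  0.028] [0. 0. 0.] | q [ 0.67  0.79  0.44 -0.25 -2.02 -2.08] dq/dt max 0.6 0.0
```

Request:
step_arm:
  steps:
    - {"x":0.005,"y":-0.004,"z":-0.004,"wx":0,"wy":0,"wz":0}
    - {"x":0.005,"y":-0.004,"z":-0.004,"wx":0,"wy":0,"wz":0}
    - {"x":0.005,"y":-0.004,"z":-0.004,"wx":0,"wy":0,"wz":0}
    - {"x":0.002,"y":0.002,"z":0.002,"wx":-0.026,"wy":0.005,"wz":0.023}
    - {"x":0.002,"y":0.002,"z":0.002,"wx":-0.026,"wy":0.005,"wz":0.023}
    - {"x":0.002,"y":0.002,"z":0.002,"wx":-0.026,"wy":0.005,"wz":0.023}
    - {"x":0.002,"y":0.002,"z":0.002,"wx":-0.026,"wy":0.005,"wz":0.023}
    - {"x":0.002,"y":0.002,"z":0.002,"wx":-0.026,"wy":0.005,"wz":0.023}
    - {"x":0.002,"y":0.002,"z":0.002,"wx":-0.026,"wy":0.005,"wz":0.023}
    - {"x":0,"y":0,"z":0,"wx":0,"wy":0,"wz":0}

```text
time: 27.05
tcp_pos: [520.2, 277.3, 210.9]
eef_rot: [-0.394, -0.069, 0.91, -0.11]
force: [-0.0, 0.1, -1.9]
finger_gap: 0.105
```

```bash
python3 log.py; python3 - <<'E'
from prof import *
prof(0,"p7.npz");plan([(TY(15,0),My)],[5])
E
```

```text
27.05 [520.2 277.3 210.9] q [ 0.66   0.759  0.482 -0.267 -2.095 -2.115] F [-0.   0.1 -1.9] M [ 0.84 -2.8   0.07] gap 0.105
[[-0.681 -0.212 -0.701]
 [-0.039  0.966 -0.254]
 [ 0.732 -0.146 -0.666]]
top -60 14 z [32.3 35.1] u [ 0. 21. 24.]
top -40 35 z [42.6 44.7] u [-18.  -5.   4.]
top -20 53 z [49.7 51.4] u [-16.  -4.   8.]
top -10 7 z [51.6 52.9] u [ 2.  6. 11.]
top cup -1 220 v [-75. -39.] u [-48.   7.] z [-92.  17.]
scene -60 9 z [30.2 34.3] u [16. 20. 24.]
scene -40 3 z [40.8 40.8] u [-12. -10.   2.]
scene -20 15 z [48.1 49.7] u [-17.  -6.   7.]
scene -10 24 z [49.9 50.9] u [-15.  -2.   9.]
scene 0 27 z [50.2 51.9] u [-12.  -1.  13.]
scene 10 32 z [50.2 50.9] u [-10.   2.  15.]
scene 20 40 z [48.4 51.2] u [-9.  3. 17.]
scene 40 25 z [40.3 41.7] u [-3.  7. 21.]
scene 60 20 z [25.8 28.6] u [ 1.  7. 21.]
scene cup 1 821 v [46. 81.] u [-23.  42.] z [-119.  -34.]
scene cup -1 122 v [-65. -28.] u [-49. -21.] z [-110.  -45.]
[-0.004  0.001  0.004] [ 0.002 -0.    -0.002] | q [ 0.66  0.76  0.48 -0.26 -2.09 -2.11] dq/dt max 0.1 0.0
[-0.004  0.001  0.004] [ 0.002 -0.    -0.002] | q [ 0.66  0.77  0.47 -0.26 -2.08 -2.11] dq/dt max 0.1 0.0
[-0.004  0.001  0.004] [ 0.002 -0.    -0.002] | q [ 0.66  0.77  0.47 -0.26 -2.07 -2.1 ] dq/dt max 0.1 0.0
[-0.004  0.001  0.004] [ 0.002 -0.    -0.002] | q [ 0.67  0.78  0.46 -0.26 -2.06 -2.1 ] dq/dt max 0.1 0.0
[-0.004  0.001  0.004] [ 0.002 -0.    -0.002] | q [ 0.67  0.78  0.45 -0.25 -2.05 -2.09] dq/dt max 0.1 0.0
```

Request:
step_arm:
  steps:
    - {"x":-0.004,"y":0.001,"z":0.004,"wx":0.001,"wy":0,"wz":-0.001}
    - {"x":-0.004,"y":0.001,"z":0.004,"wx":0.001,"wy":0,"wz":-0.001}
    - {"x":-0.004,"y":0.001,"z":0.004,"wx":0.001,"wy":0,"wz":-0.001}
    - {"x":-0.004,"y":0.001,"z":0.004,"wx":0,"wy":0,"wz":0}
    - {"x":-0.004,"y":0.001,"z":0.004,"wx":0,"wy":0,"wz":0}
    - {"x":0,"y":0,"z":0,"wx":0,"wy":0,"wz":0}
    - {"x":0,"y":0,"z":0,"wx":0,"wy":0,"wz":0}
    - {"x":0,"y":0,"z":0,"wx":0,"wy":0,"wz":0}
    - {"x":0,"y":0,"z":0,"wx":0,"wy":0,"wz":0}
    - {"x":0,"y":0,"z":0,"wx":0,"wy":0,"wz":0}

```text
time: 28.4
tcp_pos: [518.3, 278.7, 179.5]
eef_rot: [-0.394, -0.073, 0.909, -0.112]
force: [-0.5, -0.4, -1.9]
finger_gap: 0.11
```

```bash
python3 log.py; python3 - <<'E'
from prof import *
prof(0,"p8.npz");plan([(TY(0,0),My)],[5])
E
```

```text
28.4 [518.3 278.7 179.5] q [ 0.665  0.781  0.447 -0.258 -2.042 -2.096] F [-0.5 -0.4 -1.9] M [ 0.95 -2.82  0.01] gap 0.11
[[-0.679 -0.22  -0.7  ]
 [-0.044  0.964 -0.26 ]
 [ 0.733 -0.146 -0.665]]
top -60 11 z [3.3 5.6] u [17. 22. 23.]
top -40 28 z [10.5 12.9] u [-20.  -6.   2.]
top -20 42 z [17.9 20. ] u [-18.  -6.   6.]
top -10 37 z [18.8 21.2] u [-14.  -0.   9.]
top cup -1 204 v [-72. -38.] u [-49.   5.] z [-124.   -7.]
scene -60 8 z [0.3 3.9] u [16. 20. 22.]
scene -20 14 z [15.6 17.4] u [-19.  -9.   4.]
scene -10 23 z [18.6 19.6] u [-17.  -5.   8.]
scene 0 24 z [19.5 20.7] u [-15.  -3.  10.]
scene 10 29 z [19.  20.8] u [-11.  -1.  12.]
scene 20 35 z [17.3 19.8] u [-10.   1.  13.]
scene 40 40 z [ 9.9 13.3] u [-5.  5. 18.]
scene 60 19 z [-3.6 -0.2] u [-1.  6. 19.]
scene cup 1 790 v [49. 83.] u [-25.  40.] z [-151.  -73.]
scene cup -1 233 v [-67. -25.] u [-49.   3.] z [-137.  -72.]
[-0.002  0.     0.001] [ 0.001 -0.    -0.001] | q [ 0.67  0.78  0.45 -0.26 -2.04 -2.09] dq/dt max 0.0 0.0
[-0.002  0.     0.001] [ 0.001 -0.    -0.001] | q [ 0.67  0.79  0.45 -0.26 -2.04 -2.09] dq/dt max 0.0 0.0
[-0.002  0.     0.001] [ 0.001 -0.    -0.001] | q [ 0.67  0.79  0.44 -0.25 -2.03 -2.09] dq/dt max 0.0 0.0
[-0.002  0.     0.001] [ 0.001 -0.    -0.001] | q [ 0.67  0.79  0.44 -0.25 -2.03 -2.09] dq/dt max 0.0 0.0
[-0.002  0.     0.001] [ 0.001 -0.    -0.001] | q [ 0.67  0.79  0.44 -0.25 -2.02 -2.08] dq/dt max 0.0 0.0
```

Request:
step_arm:
  steps:
    - {"x":-0.0016,"y":0.0004,"z":0.0008,"wx":0,"wy":0,"wz":0}
    - {"x":-0.0016,"y":0.0004,"z":0.0008,"wx":0,"wy":0,"wz":0}
    - {"x":-0.0016,"y":0.0004,"z":0.0008,"wx":0,"wy":0,"wz":0}
    - {"x":-0.0016,"y":0.0004,"z":0.0008,"wx":0,"wy":0,"wz":0}
    - {"x":-0.0016,"y":0.0004,"z":0.0008,"wx":0,"wy":0,"wz":0}
    - {"x":-0.0007,"y":0.0001,"z":0.0007,"wx":0,"wy":0,"wz":0}
    - {"x":-0.0007,"y":0.0001,"z":0.0007,"wx":0,"wy":0,"wz":0}
    - {"x":0,"y":0,"z":0,"wx":0,"wy":0,"wz":0}
    - {"x":0,"y":0,"z":0,"wx":0,"wy":0,"wz":0}
    - {"x":0,"y":0,"z":0,"wx":0,"wy":0,"wz":0}

```text
time: 29.75
tcp_pos: [520.5, 280.0, 168.3]
eef_rot: [-0.394, -0.073, 0.909, -0.112]
force: [-1.0, 0.3, -2.0]
finger_gap: 0.103
```

```bash
python3 log.py; python3 - <<'E'
from prof import *
prof(0,"p9.npz")
E
```

```text
29.75 [520.5 280.  168.3] q [ 0.665  0.794  0.445 -0.256 -2.028 -2.091] F [-1.   0.3 -2. ] M [ 0.91 -2.63 -0.02] gap 0.103
[[-0.679 -0.22  -0.7  ]
 [-0.044  0.964 -0.26 ]
 [ 0.733 -0.146 -0.665]]
top -60 8 z [-10.3  -6.2] u [19. 21. 23.]
top -40 30 z [-0.9  1.4] u [-18.  -5.   4.]
top -20 50 z [6.8 8.8] u [-15.  -3.   9.]
top -10 40 z [ 8.6 10.4] u [-14.   2.  21.]
top cup -1 201 v [-73. -37.] u [-47.   9.] z [-137.  -14.]
scene -60 5 z [-10.   -7.4] u [20. 22. 24.]
scene -40 3 z [-3.3 -3. ] u [-19.  -9.  -7.]
scene -20 13 z [5.4 6.4] u [-17.   0.   8.]
scene -10 22 z [7.3 8.8] u [-14.  -4.   9.]
scene 0 29 z [8.3 9.4] u [-10.   3.  22.]
scene 10 34 z [7.9 9.8] u [-9.  4. 22.]
scene 20 36 z [6.1 7.8] u [-8.  6. 15.]
scene 40 37 z [-2.   1.6] u [-3.  8. 21.]
scene 60 26 z [-15.7 -13.4] u [ 1.  9. 19.]
scene cup 1 786 v [49. 83.] u [-23.  42.] z [-162.  -74.]
scene cup -1 231 v [-69. -26.] u [-47.   5.] z [-147.  -83.]
```

Request:
step_arm:
  steps:
    - {"x":-0.0007,"y":0.0001,"z":0.0007,"wx":0,"wy":0,"wz":0}
    - {"x":-0.0007,"y":0.0001,"z":0.0007,"wx":0,"wy":0,"wz":0}
    - {"x":0,"y":0,"z":0,"wx":0,"wy":0,"wz":0}
    - {"x":-0.0007,"y":0.0001,"z":0.0007,"wx":0,"wy":0,"wz":0}
    - {"x":0,"y":0,"z":0,"wx":0,"wy":0,"wz":0}
    - {"x":0,"y":0,"z":0,"wx":0,"wy":0,"wz":0}
    - {"x":0,"y":0,"z":0,"wx":0,"wy":0,"wz":0}
    - {"x":0,"y":0,"z":0,"wx":0,"wy":0,"wz":0}
    - {"x":0,"y":0,"z":0,"wx":0,"wy":0,"wz":0}
    - {"x":0,"y":0,"z":0,"wx":0,"wy":0,"wz":0}

```text
time: 31.1
tcp_pos: [520.7, 279.9, 167.4]
eef_rot: [-0.393, -0.074, 0.91, -0.111]
force: [0.6, 1.2, 3.6]
finger_gap: 0.103
```

```bash
python3 log.py
```

```text
31.1 [520.7 279.9 167.4] q [ 0.665  0.794  0.443 -0.255 -2.025 -2.089] F [0.6 1.2 3.6] M [ 0.91 -1.4  -0.21] gap 0.103
[[-0.68  -0.222 -0.699]
 [-0.046  0.964 -0.26 ]
 [ 0.732 -0.145 -0.666]]
```

Request:
step_arm:
  steps:
    - {"x":0,"y":0,"z":0,"wx":0,"wy":0,"wz":0}
    - {"x":0,"y":0,"z":0,"wx":0,"wy":0,"wz":0}
    - {"x":0,"y":0,"z":0,"wx":0,"wy":0,"wz":0}
    - {"x":0,"y":0,"z":0,"wx":0,"wy":0,"wz":0}
    - {"x":0,"y":0,"z":0,"wx":0,"wy":0,"wz":0}
    - {"x":0,"y":0,"z":0,"wx":0,"wy":0,"wz":0}
    - {"x":0,"y":0,"z":0,"wx":0,"wy":0,"wz":0}
    - {"x":0,"y":0,"z":0,"wx":0,"wy":0,"wz":0}
    - {"x":0,"y":0,"z":0,"wx":0,"wy":0,"wz":0}
    - {"x":0,"y":0,"z":0,"wx":0,"wy":0,"wz":0}
  gripper: 0.55

```text
time: 32.35
tcp_pos: [520.4, 279.6, 165.8]
eef_rot: [-0.394, -0.073, 0.909, -0.112]
force: [0.3, -0.1, 0.8]
finger_gap: 0.224
```

```bash
python3 log.py; python3 - <<'E'
from prof import *
prof(0,"p10.npz")
d=np.load("p10.npz");cv2.imwrite("pics/s7.png",np.hstack([cv2.resize(d["b"][140:310,180:350],None,fx=2.2,fy=2.2),cv2.resize(d["a"][130:300,160:330],None,fx=2.2,fy=2.2)]))
E
```

```text
32.35 [520.4 279.6 165.8] q [ 0.665  0.795  0.442 -0.255 -2.024 -2.089] F [ 0.3 -0.1  0.8] M [ 0.89 -2.3  -0.03] gap 0.224
[[-0.679 -0.221 -0.7  ]
 [-0.045  0.964 -0.261]
 [ 0.733 -0.146 -0.665]]
top -60 14 z [-14.   -9.9] u [-11.  19.  24.]
top -40 41 z [-1.6  0.8] u [-18.  -5.   6.]
top -20 44 z [6.7 8.4] u [-15.  -2.  10.]
top -10 39 z [8.  9.9] u [-11.   4.  24.]
top cup -1 195 v [-76. -39.] u [-44.  17.] z [-128.  -46.]
scene -60 3 z [-15.4 -13.6] u [17. 20. 22.]
scene -20 14 z [5.2 6.3] u [-14.  -3.   8.]
scene -10 20 z [7.1 8.2] u [-13.  -2.  11.]
scene 0 34 z [8.  9.2] u [-12.   4.  23.]
scene 10 35 z [7.4 9.3] u [-9.  4. 14.]
scene 20 38 z [5.9 8.1] u [-7.  5. 17.]
scene 40 37 z [-1.5  1.6] u [-3.  8. 21.]
scene 60 26 z [-14.9 -11.8] u [ 0.  8. 22.]
scene cup 1 772 v [48. 82.] u [-22.  44.] z [-163.  -83.]
scene cup -1 213 v [-66. -28.] u [-44.   5.] z [-147.  -82.]
```

View pics/s7.png

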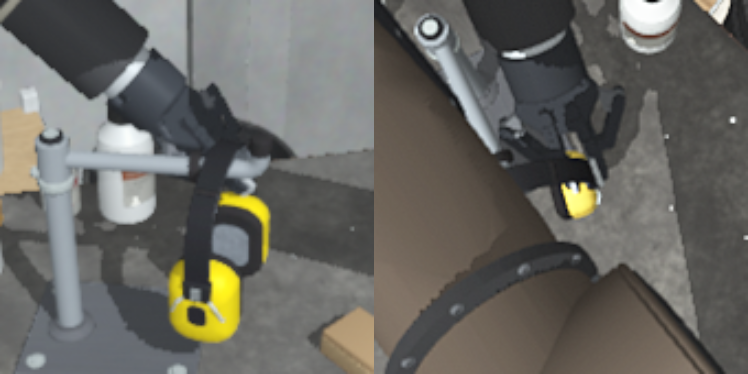

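The defenders hang on the bar inside the bay and the wrist force is near zero. Next I open a little more and back out along the tool axis.

Request:
step_arm:
  steps:
    - {"x":0,"y":0,"z":0,"wx":0,"wy":0,"wz":0}
    - {"x":0,"y":0,"z":0,"wx":0,"wy":0,"wz":0}
    - {"x":0,"y":0,"z":0,"wx":0,"wy":0,"wz":0}
    - {"x":0,"y":0,"z":0,"wx":0,"wy":0,"wz":0}
    - {"x":0,"y":0,"z":0,"wx":0,"wy":0,"wz":0}
    - {"x":0,"y":0,"z":-0.003,"wx":0,"wy":0,"wz":0}
    - {"x":0,"y":0,"z":-0.003,"wx":0,"wy":0,"wz":0}
    - {"x":0,"y":0,"z":-0.003,"wx":0,"wy":0,"wz":0}
    - {"x":0,"y":0,"z":-0.003,"wx":0,"wy":0,"wz":0}
    - {"x":0,"y":0,"z":0,"wx":0,"wy":0,"wz":0}
  gripper: 0.1

```text
time: 33.7
tcp_pos: [529.7, 283.0, 174.4]
eef_rot: [-0.394, -0.073, 0.91, -0.112]
force: [-0.0, 0.3, -0.3]
finger_gap: 0.448
```

```bash
python3 log.py; python3 - <<'E'
from prof import *
prof(0,"p11.npz")
E
```

```text
33.7 [529.7 283.  174.4] q [ 0.661  0.805  0.482 -0.256 -2.054 -2.094] F [-0.   0.3 -0.3] M [ 0.86 -2.23  0.01] gap 0.448
[[-0.679 -0.221 -0.7  ]
 [-0.045  0.964 -0.261]
 [ 0.732 -0.146 -0.665]]
top -60 22 z [-17.8 -14.2] u [-18.  -7.   2.]
top -40 47 z [-1.9  1.4] u [-18.  -5.   6.]
top -20 48 z [6.4 8.2] u [-14.  -3.  10.]
top -10 15 z [ 8.6 10.7] u [-5.  8. 19.]
top 0 3 z [-237.4 -232.9] u [13. 19. 22.]
top cup -1 230 v [-75. -39.] u [-44.  19.] z [-131.  -19.]
scene -60 3 z [-38.1 -36.6] u [-14. -10.  -8.]
scene -40 3 z [-5.5 -2.5] u [-19.  -9.  -7.]
scene -20 19 z [5.1 6.2] u [-16.  -4.   8.]
scene -10 21 z [7.3 8.3] u [-14.  -3.  11.]
scene 0 26 z [7.7 8.9] u [-12.   4.  22.]
scene 10 31 z [7.6 9.2] u [-9.  4. 23.]
scene 20 41 z [6.2 8.7] u [-8.  5. 17.]
scene 40 43 z [-1.6  1.2] u [-4.  8. 21.]
scene 60 21 z [-15.6 -12.1] u [ 1.  7. 20.]
scene cup 1 774 v [48. 82.] u [-22.  43.] z [-162.  -83.]
scene cup -1 221 v [-67. -28.] u [-44.   5.] z [-147.  -78.]
```

Request:
step_arm:
  steps:
    - {"x":0,"y":0,"z":-0.005,"wx":0,"wy":0,"wz":0}
    - {"x":0,"y":0,"z":-0.005,"wx":0,"wy":0,"wz":0}
    - {"x":0,"y":0,"z":-0.006,"wx":0,"wy":0,"wz":0}
    - {"x":0,"y":0,"z":-0.008,"wx":0,"wy":0,"wz":0}
    - {"x":0,"y":0,"z":-0.008,"wx":0,"wy":0,"wz":0}
    - {"x":0,"y":-0.002,"z":-0.01,"wx":0,"wy":0,"wz":0}
    - {"x":0,"y":-0.003,"z":-0.012,"wx":0,"wy":0,"wz":0}
    - {"x":0,"y":-0.004,"z":-0.015,"wx":0,"wy":0,"wz":0}
    - {"x":0,"y":-0.004,"z":-0.015,"wx":0,"wy":0,"wz":0}
    - {"x":0,"y":0,"z":0,"wx":0,"wy":0,"wz":0}

```text
time: 35.05
tcp_pos: [595.5, 292.8, 236.1]
eef_rot: [-0.393, -0.073, 0.91, -0.112]
force: [-0.7, 0.4, 0.1]
finger_gap: 0.455
```

```bash
python3 log.py; python3 - <<'E'
from prof import *
prof(0,"p12.npz")
E
```

```text
35.05 [595.5 292.8 236.1] q [ 0.625  0.887  0.79  -0.264 -2.281 -2.123] F [-0.7  0.4  0.1] M [ 0.9  -2.25  0.02] gap 0.455
[[-0.68  -0.221 -0.699]
 [-0.045  0.964 -0.261]
 [ 0.732 -0.146 -0.666]]
top -60 14 z [-17.4 -13.1] u [-8. -3.  2.]
top cup -1 87 v [-78. -53.] u [-43.  22.] z [-105.  -29.]
scene -60 6 z [-36.3 -35.6] u [-19. -13.  -8.]
scene -20 15 z [5.4 6.3] u [-16.  -4.   8.]
scene -10 23 z [7.  9.2] u [-14.   1.  11.]
scene 0 26 z [8.  9.7] u [-11.   3.  23.]
scene 10 38 z [7.8 9.7] u [-10.   3.  16.]
scene 20 37 z [5.8 7.7] u [-7.  5. 17.]
scene 40 44 z [-2.3  0.9] u [-3.  9. 21.]
scene 60 14 z [-14.7 -10.3] u [ 1.  7. 16.]
scene cup 1 774 v [48. 82.] u [-22.  44.] z [-163.  -81.]
scene cup -1 221 v [-70. -28.] u [-44.   5.] z [-147.  -83.]
```

Request:
step_arm:
  steps:
    - {"x":0.015,"y":-0.01,"z":-0.013,"wx":0,"wy":0,"wz":0}
    - {"x":0.015,"y":-0.015,"z":-0.013,"wx":0,"wy":0,"wz":0}
    - {"x":0.015,"y":-0.02,"z":-0.013,"wx":0,"wy":0,"wz":0}
    - {"x":0.015,"y":-0.03,"z":-0.013,"wx":0,"wy":0,"wz":0}
    - {"x":0.01,"y":-0.035,"z":-0.01,"wx":0,"wy":0,"wz":0}
    - {"x":0.005,"y":-0.04,"z":-0.005,"wx":0,"wy":0,"wz":0}
    - {"x":0,"y":-0.045,"z":0,"wx":0,"wy":0,"wz":0}
    - {"x":0,"y":-0.045,"z":0,"wx":0,"wy":0,"wz":0}
    - {"x":0,"y":-0.045,"z":0,"wx":0,"wy":0,"wz":0}
    - {"x":0,"y":-0.03,"z":0,"wx":0,"wy":0,"wz":0}

```text
time: 36.4
tcp_pos: [658.5, -10.2, 404.2]
eef_rot: [-0.388, -0.073, 0.912, -0.111]
force: [-0.0, 0.9, 0.3]
finger_gap: 0.452
```

```bash
python3 log.py; python3 - <<'E'
from prof import *
prof(0,"p13.npz")
d=np.load("p13.npz");cv2.imwrite("pics/s8.png",np.hstack([cv2.resize(d["b"][140:350,170:430],None,fx=1.5,fy=1.5),cv2.resize(d["a"][110:320,140:400],None,fx=1.5,fy=1.5)]))
d0=np.load("p0.npz")
for n,(r,c) in dict(block=(282,255),bottle=(122,287),f1=(239,172),f2=(208,136)).items(): print(n,d0["P"][r,c].round(1),d["P"][r,c].round(1))
def bar(P):
    L=((P-BAY)@B).reshape(-1,3);q=L[(L[:,2]>-10)&(L[:,2]<3)&(L[:,0]>35)&(L[:,0]<130)&(abs(L[:,1])<14)];f=np.polyfit(q[:,0],q[:,1],1);return len(q),f.round(3)
print("bar line v(u)",bar(d["P"]),bar(d["P2"]))
E
```

```text
36.4 [658.5 -10.2 404.2] q [ 0.304  0.817  0.889  0.066 -2.47  -1.68 ] F [-0.   0.9  0.3] M [ 0.85 -2.28 -0.04] gap 0.452
[[-0.689 -0.22  -0.691]
 [-0.048  0.964 -0.26 ]
 [ 0.723 -0.146 -0.675]]
top -60 15 z [-16.4 -13.1] u [-19.  -5.   2.]
top -40 45 z [-2.   0.7] u [-18.  -5.   6.]
top -20 49 z [6.5 9.1] u [-14.  -2.  10.]
top -10 50 z [ 8.4 11.1] u [-12.  -0.  12.]
top 0 51 z [ 9.5 11.2] u [-10.   2.  23.]
top 10 46 z [ 8.6 10.7] u [-9.  4. 16.]
top 20 47 z [6.  8.2] u [-6.  6. 18.]
top 40 27 z [-2.1  1.2] u [-2.  7. 20.]
top 60 20 z [-19.2 -16.1] u [ 1. 10. 22.]
top cup 1 206 v [41. 76.] u [-22.  43.] z [-138.   -4.]
top cup -1 236 v [-75. -39.] u [-44.  20.] z [-128.  -14.]
scene -60 4 z [-36.4 -32.9] u [-21. -16. -12.]
scene -40 3 z [-4.5 -2.8] u [-19.  -9.  -7.]
scene -20 15 z [5.4 6.8] u [-17.  -4.   8.]
scene -10 21 z [6.8 7.9] u [-13.   2.  11.]
scene 0 30 z [7.9 9.4] u [-12.   1.  23.]
scene 10 34 z [7.6 9.8] u [-11.   2.  14.]
scene 20 33 z [6.3 7.8] u [-7.  4. 17.]
scene 40 44 z [-2.3  0.7] u [-3.  7. 21.]
scene 60 25 z [-15.4 -13.5] u [ 1.  9. 21.]
scene cup 1 779 v [47. 82.] u [-22.  43.] z [-164.  -82.]
scene cup -1 221 v [-69. -28.] u [-44.   5.] z [-149.  -83.]
block [361.6 293.3  34.4] [393.9 260.9 666.9]
bottle [741.  206.5 160.1] [556.6 226.7 646.9]
f1 [475.6 508.3  35.3] [475.5 508.1  36.2]
f2 [558.9 604.8  35.8] [559.4 606.1  32.1]
bar line v(u) (361, array([-0.001, -0.838])) (312, array([2.000e-03, 6.798e+00]))
```

View pics/s8.png

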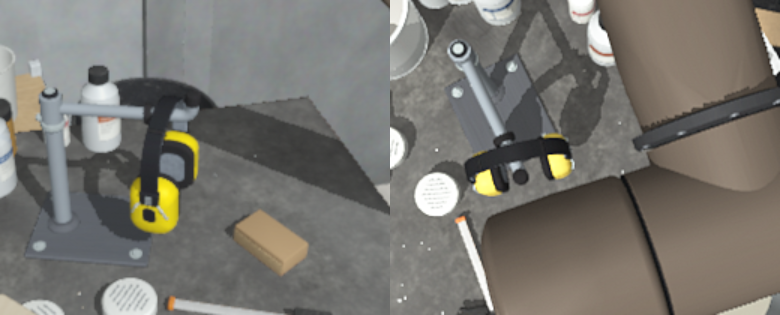

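```bash
python3 - <<'E'
from prof import *
a,P,_,_=cam("top");b,P2,_,_=cam("scene");d=np.load("p13.npz");d0=np.load("p0.npz")
for n,(r0,r1,c0,c1) in dict(block=(278,325,322,380),bottle=(183,245,222,254),filter=(322,365,235,278)).items():
    print(n,"img diff vs start",cv2.absdiff(b,d0["b"])[r0:r1,c0:c1].mean().round(1),"3D shift",np.nanmedian(P2[r0:r1,c0:c1]-d0["P2"][r0:r1,c0:c1],axis=(0,1)).round(1))
print("muffs diff vs 0.1s ago",cv2.absdiff(b,d["b"])[180:330,240:320].mean().round(2))
s,p,r=st();print(s["time"],s["force"].round(1))
env.job_done()
E
```

```text
block img diff vs start 6.3 3D shift [ 0. -0. -0.]
bottle img diff vs start 21.1 3D shift [ 0.2 -0.2 -0.2]
filter img diff vs start 6.9 3D shift [ 0.  -0.1 -0.1]
muffs diff vs 0.1s ago 0.4
36.6 [-0.4 -0.2  0.4]
the job is handed in; nothing more can be done
```

The ear defenders are hanging on the rack's bar, and I handed the job in at 36.6 s. I pushed the bar out to its stop, gripped the defenders by the left leg, passed the headband over the upturned end and set it down in the bay. I opened the gripper only after the wrist force showed the bar carrying their weight.

**Last checks:**
- **Bar:** its direction matches the rack foot's axis, the swung-out direction. While I was pushing, the force rose to 26 N where the stop should be.
- **Headband:** the crown lies within 1–4 mm of the middle of the bay, with its inner face on the bar. There is one cup on each side.
- **Hanging:** they hang upright to within a degree or two. They had stopped moving, and the arm was clear with a wrist force near zero.
- **Other objects:** the block, the bottle and the mask filter show 0.2 mm of shift or less.

**What was off:**
- They hang turned about 12° about the vertical, because I had to angle the gripper away from the bar.
- Before that, while I was lowering them, the gripper touched the bar at about 5 N. I lifted and came in again at the new angle.
- My first grasp direction could not reach the hanging pose, so I turned the defenders half round in the air and came in from the post side.
- The plain colour comparison at the bottle showed some change, but its depth shows no movement. I put that down to shadow or the arm in view and did not check further.

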